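# Load the laser marking plate in order of length

### The job

Load the marking plate for the laser: lay the fixture bar, the terminal strip, the dongle and the small plug flat on the four cork pads, one to a pad, in order of length, the longest on the pad nearest the upright pin and the shortest on the pad farthest from it. Each part lies lengthwise along its pad, centred on it; leave the enamel cup where it is.

Things in the scene. Friction and masses are not known exactly. Their poses are not given: they have to be found in the camera images.
- bar: grey straight fixture bar with a slot along its top, 118 mm long, 22 mm wide, 20 mm high, 0.11 kg. Loose, lies flat on the bench at the start. Origin: centre of its underside; x across its width, y along its length, z up.
- terminal: white terminal strip with a row of six round screw towers, 61 mm long, 20 mm wide, 21 mm high over the towers, 22 g. Only the lower 12 mm is solid: grip it low, across the 20 mm width. Loose, lies flat on the bench at the start. Origin: centre of its underside; x across its width, y along its length, z up.
- dongle: black dongle with a flat rounded case, 42 mm long, 19 mm wide, 12 mm high, 20 g. Loose, lies flat on the bench at the start. Origin: centre of its underside; x across its width, y along its length, z up.
- plug: small grey plug with a plain rounded body, 26 mm long, 17 mm wide, 12 mm high, 12 g. Loose, lies flat on the bench at the start. Origin: centre of its underside; x across its width, y along its length, z up.
- pad_a: one of four identical brown cork-faced pads, 130 x 46 mm and 4 mm thick, fixed in a row (75 mm from centre to centre, long sides facing each other) on one aluminium plate, 350 mm along the row x 150 mm, 8 mm thick. Which of the four stands where in the row varies. Origin: centre of the pad's underside, 8 mm above the bench; its top face is 4 mm higher, 12 mm above the bench. x runs along its 130 mm length, y along the row, z up; thin dark lines mark its centre.
- pad_b: one of four identical brown cork-faced pads, 130 x 46 mm and 4 mm thick, fixed in a row (75 mm from centre to centre, long sides facing each other) on one aluminium plate, 350 mm along the row x 150 mm, 8 mm thick. Which of the four stands where in the row varies. Origin: centre of the pad's underside, 8 mm above the bench; its top face is 4 mm higher, 12 mm above the bench. x runs along its 130 mm length, y along the row, z up; thin dark lines mark its centre.
- pad_c: one of four identical brown cork-faced pads, 130 x 46 mm and 4 mm thick, fixed in a row (75 mm from centre to centre, long sides facing each other) on one aluminium plate, 350 mm along the row x 150 mm, 8 mm thick. Which of the four stands where in the row varies. Origin: centre of the pad's underside, 8 mm above the bench; its top face is 4 mm higher, 12 mm above the bench. x runs along its 130 mm length, y along the row, z up; thin dark lines mark its centre.
- pad_d: one of four identical brown cork-faced pads, 130 x 46 mm and 4 mm thick, fixed in a row (75 mm from centre to centre, long sides facing each other) on one aluminium plate, 350 mm along the row x 150 mm, 8 mm thick. Which of the four stands where in the row varies. Origin: centre of the pad's underside, 8 mm above the bench; its top face is 4 mm higher, 12 mm above the bench. x runs along its 130 mm length, y along the row, z up; thin dark lines mark its centre.
- pin: upright steel locating pin, 12 mm thick, 34 mm tall, fixed at one of the two far corners of the plate (which one varies; the other has only a flat dark plug 2 mm high). It stands beside one end of the row of pads, 47.5 mm along the row from the centre of the end pad and 50 mm from the row's centre line, away from the robot. Origin: centre of its foot, on the plate 8 mm above the bench; x and y as the pads'.
- cup: white enamel cup with a blue rim standing behind the plate, 75 mm across, 96 mm high, loose, to be left where it is. Origin: centre of its underside.

How it is judged:
By the outcome, as a careful person would: the job done as asked, in the order asked, and still so for the second after the job is handed in, with the robot touching nothing.
It also fails if it takes over 104 s, if anything falls off the work surface, if the arm or the gripper's body presses on something with over 40 N, if the wrist force passes 120 N, or if a joint passes its speed limit or range.

### The arm

A 7-joint arm with a two-finger parallel gripper is mounted at the origin on a cart in front of the work surface, level with it; the furniture and walls round the work are solid. World frame = base frame: x ahead of the robot, y to its left, z up, the work surface at z = 0. Lengths are in m, angles in rad, forces in N, time in s.
With the tool pointing down it reaches from about 0.4 to 0.85 m from the base axis. Payload 10.4 kg.
Tool frame: the origin (TCP) lies midway between the tips of the shut fingers; the grasp point (between the pads) lies 19 mm behind it (manip.tcp_to_grasp is the distance from the TCP to the grasp point, in m); x points along the fingers, y is the direction in which the jaws open and shut, and the axes are right-handed (so a half turn about x gives the same grasp; the last joint's range is limited). The gripper opens to 85 mm and grips with 20 to 120 N. Pads are 22 mm wide; open, the fingers measure 114 mm over their backs; the gripper's body (76 mm by 85 mm) begins 54 mm behind the grasp point. The pads swing forward as they close: fully open they stand 13 mm farther back than shut.
Start: joints at [-1.287, 0.332, -0.065, 1.46, 0.022, 1.35, -0.088], TCP at [0.189, 0.596, 0.231] pointing down, gripper open.
Joint ranges: [-2.6, 2.6], [-0.5, 2.12], [-1.47, 1.34], [0.16, 2.42], [-1.27, 4.41], [0.06, 2.06], [-2.6, 2.6]. Speed limits (rad/s): [2.22, 2.22, 2.79, 2.79, 3.14, 3.14, 3.14].

### API

Orientations are given as a unit quaternion [x, y, z, w].
In Python, from workcell import monitor, viewer, manip gives the robot as it stands. The module is installed in compiled form; this text tells all that it offers.
- The arm moves only by the tool send_rows, never from a script. Its arguments are lists of equal length, an entry for each row: "grip": the closure in counts, from 0 (fully open) to 255 (shut); "offset": the shift along the tool's x, y, z in mm, a list of three; "twist": the turn about the tool's x in degrees. In form: {"grip": [grip, ...], "offset": [[tx, ty, tz], ...], "twist": [twist, ...]}. A call has exactly 5 rows; each row is the pose to reach, as a shift and turn from the pose commanded when the call began, along the tool's axes at that moment; what a row does not reach only later rows make up. A row lasts 1/12 s, in which the tool goes at most 41.7 mm and 7.16 degrees, less where a joint would pass 70% of its speed; a pose out of reach is approached as far as the arm can. A call with a gripper value outside its range is refused whole. The fingers move at their own pace and stop on an object; "newtons" is the grip in N (left out, the last holds). Time passes only in rows, so rows that repeat a pose let the fingers close, or fill a call up. It gives the time, the measured TCP pose, the force and the opening at its end, in the units of the state.
- monitor.get_obs(): the state, without advancing time (a new reading comes with each control period).
- viewer.camera(name): name is "side" or "top"; returns (picture, depth): 420x560x3 uint8, blue, green, red; 420x560 float32, m along the optical axis (not along the pixel's ray), 0 where there is no reading.
- viewer.camera_model(name): a dict with "camera_matrix" (3x3 intrinsics, pixels), "distortion" ([k1, k2, p1, p2, k3] as OpenCV has them; the pictures are not rectified), "R" (3x3) and "t" (3): a world point X has camera coordinates R X + t. Camera axes: x right, y down, z forward; pixel columns grow to the right and rows downward; lengths in m; the calibration is good to about 2 mm. A picture is of the moment at which its call begins. camera_model takes no time and is no camera call.
- manip.hand_in(): hands the job in, once; it reports no verdict.
Trained networks look in the newest picture that a camera, given by its name, has taken for a name from the list of things; names that differ only in an ending like _2 or _b are one class to them, and where a whole thing is asked for, a point or a joint stands for the part that bears it (a point fixed in the world has none). Each returns a list of dicts, best first, with "score" (0 to 1); they miss things now and then, are a little off and sometimes report something else, mostly with a low value. They report only what shows in the picture. A call takes as long as a camera call.
- viewer.recognise(target, camera): "box" ([left, top, width, height] in pixels, round what is visible of it).
- viewer.regions_of(target, camera): "region" (420x560 bool, what is visible of it) and "box" ([left, top, width, height] in pixels, round what is visible of it).
- viewer.spot_point(target, camera): "position" ([column, row] in pixels: a listed point, or the origin of a listed thing).
The state is a dict: "clock": time; "joint_pos": joint angles; "joint_velocities": joint speeds; "tau": joint torques, N m; "position": TCP position; "ee_rot": TCP orientation; "ft_force": force on the tool from outside, world axes, zero at the start; "torque": the same for the moment, N m; "grip_width": opening from 0.0 (shut) to 1.0 (fully open).
Only numpy, scipy, OpenCV 4.12 (cv2) and the standard library are available. Lean on these libraries where they do the work, as an engineer would, in place of code of your own. Each camera call takes 0.05 s, during which the arm holds its last target.

## Working session

There is one attempt and no reset: what is moved stays moved. The work goes in short steps, Python scripts to look and compute and a tool call to move; the robot and the scene stay as the last step left them, time stands still between calls to the robot, and variables do not carry over. Pictures are saved under pics/ and viewed, and the job is handed in when it is done.

Besides the shell and the picture viewer there is one more tool, called after "Request:" as name(argument=value, ...), one argument or row to a line, values as JSON. send_rows: Moves the arm, as the interface text tells. Its arguments: {"type":"object","properties":{"grip":{"type":"array","items":{"type":"number"}},"offset":{"type":"array","items":{"type":"array","items":{"type":"number"}}},"twist":{"type":"array","items":{"type":"number"}},"newtons":{"type":"number"}},"required":["grip","offset","twist"]}

```bash
mkdir -p pics; ls; python3 - <<'E'
from workcell import monitor, viewer, manip
import cv2
print(monitor.get_obs()); print(manip.tcp_to_grasp)
for n in ("top","side"):
    p,d=viewer.camera(n); cv2.imwrite(f"pics/{n}0.png",p)
    m=viewer.camera_model(n); print(n,m)
E
```

```text
pics
{'clock': 0.0, 'joint_pos': array([-1.28658352,  0.33284849, -0.06472381,  1.46096563,  0.02159527,
        1.34990323, -0.08848749]), 'joint_velocities': array([-0.00037821, -0.00020922,  0.00069274, -0.00136794,  0.00071303,
        0.00079972,  0.00121396]), 'tau': array([-1.92312618e-04, -6.25446439e+01,  4.90451173e-02, -3.91607380e+01,
        1.61776895e-02,  9.92668094e-03, -6.86840558e-07]), 'position': array([0.18863731, 0.59544612, 0.23051899]), 'ee_rot': array([ 0.10752833,  0.69886323, -0.10853233,  0.69874786]), 'ft_force': array([-0.28977804,  0.20457403, -0.37726961]), 'torque': array([ 0.02639557, -0.00408775, -0.07538646]), 'grip_width': 1.0027726138632438}
0.0187
top {'camera_matrix': array([[437.70768804,   0.        , 281.12718642],
       [  0.        , 437.70768804, 209.93028898],
       [  0.        ,   0.        ,   1.        ]]), 'distortion': array([-0.07185416,  0.        ,  0.        ,  0.        ,  0.        ]), 'R': array([[-0.01805443, -0.99956466,  0.0233351 ],
       [-0.99721825,  0.01631415, -0.0727297 ],
       [ 0.07231735, -0.02458328, -0.99707866]]), 't': array([0.00347184, 0.56836522, 1.0484347 ])}
side {'camera_matrix': array([[406.04838917,   0.        , 278.78777768],
       [  0.        , 406.04838917, 203.86354144],
       [  0.        ,   0.        ,   1.        ]]), 'distortion': array([-0.08734618,  0.        ,  0.        ,  0.        ,  0.        ]), 'R': array([[ 0.8813125 , -0.47233499,  0.01370859],
       [-0.2845047 , -0.55356328, -0.7827035 ],
       [ 0.37728682,  0.68590622, -0.62224377]]), 't': array([-0.47966885,  0.22049867,  0.77276639])}
```

View pics/top0.png

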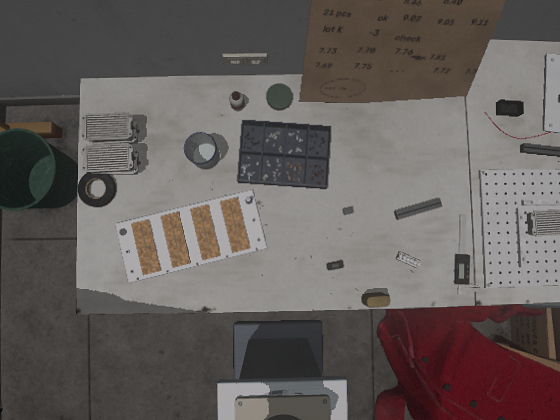

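View pics/side0.png

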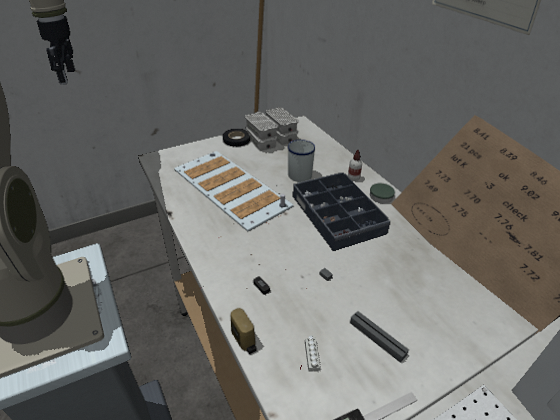

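The top view shows the pin at about (249,200), at the right end of the plate, and the flat plug at (122,232). The bar is at (418,209), the terminal at (408,259), the dongle at (335,265), and the plug at (348,210). Next I'll measure their poses.

```bash
cat > h.py <<'E'
from workcell import monitor, viewer, manip
import cv2, numpy as np
from scipy.spatial.transform import Rotation as Rot
def ray_plane(name,px,z):
    m=viewer.camera_model(name); px=np.asarray(px,float).reshape(-1,1,2)
    u=cv2.undistortPoints(px,m["camera_matrix"],m["distortion"]).reshape(-1,2)
    d=np.c_[u,np.ones(len(u))]@m["R"]; c=-m["R"].T@m["t"]
    s=(z-c[2])/d[:,2]; return c+d*s[:,None]
def proj(name,X):
    m=viewer.camera_model(name); r,_=cv2.Rodrigues(m["R"])
    return cv2.projectPoints(np.asarray(X,float).reshape(-1,1,3),r,m["t"],m["camera_matrix"],m["distortion"])[0].reshape(-1,2)
def cloud(name,d):
    m=viewer.camera_model(name); v,u=np.mgrid[0:420,0:560]
    n=cv2.undistortPoints(np.stack([u,v],-1).reshape(-1,1,2).astype(float),m["camera_matrix"],m["distortion"]).reshape(-1,2)
    P=np.c_[n,np.ones(len(n))]*d.reshape(-1,1)
    return ((P-m["t"])@m["R"]).reshape(420,560,3)
def rect(xy):
    (c,(w,h),a)=cv2.minAreaRect((xy*1000).astype(np.float32))
    if w<h: a+=90; w,h=h,w
    return np.array(c)/1000,w,h,(a+90)%180-90   # a: long-axis angle from world x
E
python3 - <<'E'
from h import *
H=dict(bar=.02,terminal=.02,dongle=.012,plug=.012)
for n in ("top","side"):
    p,d=viewer.camera(n); C=cloud(n,d)
    for k in H:
        for r in viewer.regions_of(k,n)[:2]:
            reg=r["region"]; v,u=np.nonzero(reg)
            P=ray_plane(n,np.c_[u,v],H[k]); c,w,h,a=rect(P[:,:2])
            Q=C[reg]; Q=Q[d[reg]>0]; Q=Q[Q[:,2]>H[k]*.5]
            print(n,k,round(r["score"],2),r["box"],"plane",c.round(4),P.mean(0)[:2].round(4),round(w),round(h),round(a,1),"| cloud",len(Q),Q.mean(0).round(4) if len(Q) else '',np.percentile(Q[:,2],[5,50,95]).round(4) if len(Q) else '')
    for r in viewer.spot_point("pad_a",n)+viewer.spot_point("pin",n): print(n,r["score"],r["position"],ray_plane(n,[r["position"]],.008).round(4))
    np.save(f"c_{n}.npy",C)
print(monitor.get_obs()["clock"])
E
python3 - <<'E'
import cv2
p=cv2.imread('pics/top0.png')
a=p[180:290,100:280]; b=p[190:290,310:450]
cv2.imwrite('pics/za.png',cv2.resize(a,None,fx=4.4,fy=4.4,interpolation=cv2.INTER_CUBIC))
cv2.imwrite('pics/zb.png',cv2.resize(b,None,fx=5.5,fy=5.5,interpolation=cv2.INTER_CUBIC))
E
```

```text
top bar 0.86 [392.7, 199.1, 49.8, 21.2] plane [ 0.5659 -0.3443] [ 0.5663 -0.3421] 125 24 -76.6 | cloud 406 [ 0.5665 -0.3443  0.0204] [0.017  0.0204 0.0235]
top terminal 0.63 [399.6, 254.2, 22.7, 12.4] plane [ 0.4406 -0.3158] [ 0.4418 -0.3152] 61 21 62.5 | cloud 167 [ 0.4413 -0.3179  0.0173] [0.0112 0.0184 0.0227]
top dongle 0.38 [342.5, 207.8, 8.7, 3.8] plane [ 0.5674 -0.1709] [ 0.5672 -0.171 ] 18 12 89.1 | cloud 43 [ 0.5672 -0.1709  0.0126] [0.0099 0.0124 0.0151]
top plug 0.51 [131.3, 219.4, 28.7, 57.0] plane [0.484  0.3275] [0.4845 0.3275] 133 47 12.6 | cloud 1004 [0.4845 0.3274 0.0123] [0.0087 0.0123 0.0155]
top plug 0.47 [343.1, 203.8, 11.3, 11.6] plane [ 0.5673 -0.1721] [ 0.567  -0.1723] 25 17 89.0 | cloud 61 [ 0.567  -0.1715  0.0122] [0.0095 0.0122 0.0152]
top 0.92 [234.5, 223.9] [[0.5367 0.1088 0.008 ]]
top 0.88 [147.2, 250.0] [[0.476  0.3241 0.008 ]]
top 0.79 [175.5, 236.8] [[0.5073 0.2542 0.008 ]]
top 0.62 [207.8, 229.2] [[0.5247 0.1746 0.008 ]]
top 0.42 [251.8, 200.1] [[0.5948 0.0655 0.008 ]]
side bar 0.83 [348.6, 311.9, 62.6, 53.1] plane [ 0.5601 -0.351 ] [ 0.5609 -0.3525] 122 38 -74.5 | cloud 859 [ 0.5632 -0.352   0.02  ] [0.0122 0.0211 0.0232]
side terminal 0.65 [304.3, 334.6, 17.9, 36.9] plane [ 0.4349 -0.3233] [ 0.4342 -0.3256] 71 23 66.3 | cloud 355 [ 0.4372 -0.3226  0.0173] [0.0114 0.0172 0.0232]
side dongle 0.75 [254.8, 276.0, 14.0, 19.5] plane [ 0.4277 -0.1386] [ 0.428  -0.1392] 44 19 -79.4 | cloud 145 [ 0.4279 -0.1396  0.0127] [0.0082 0.0131 0.0151]
side 0.72 [253.4, 202.5] [[0.5335 0.1192 0.008 ]]
side 0.72 [204.4, 167.6] [[0.4769 0.3323 0.008 ]]
side 0.71 [236.2, 191.7] [[0.5125 0.1825 0.008 ]]
side 0.58 [223.7, 179.8] [[0.5036 0.2492 0.008 ]]
side 0.25 [310.6, 356.0] [[ 0.4348 -0.3234  0.008 ]]
side 0.62 [282.1, 206.0] [[0.5926 0.0725 0.008 ]]
0.8
```

View pics/za.png

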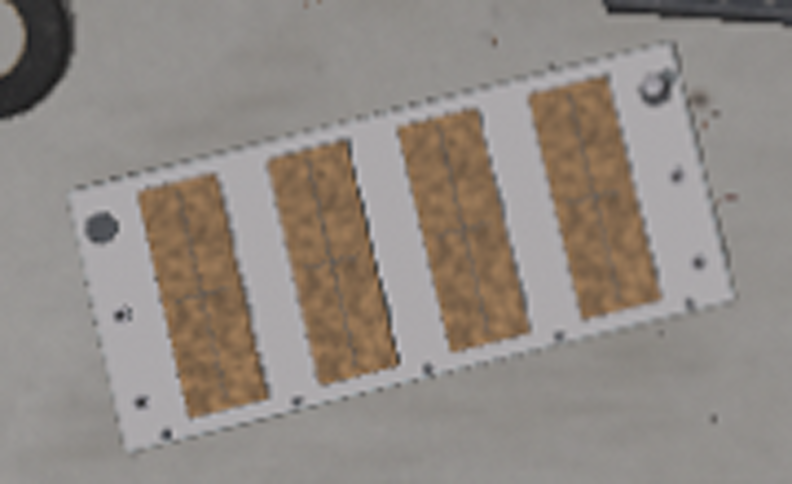

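View pics/zb.png

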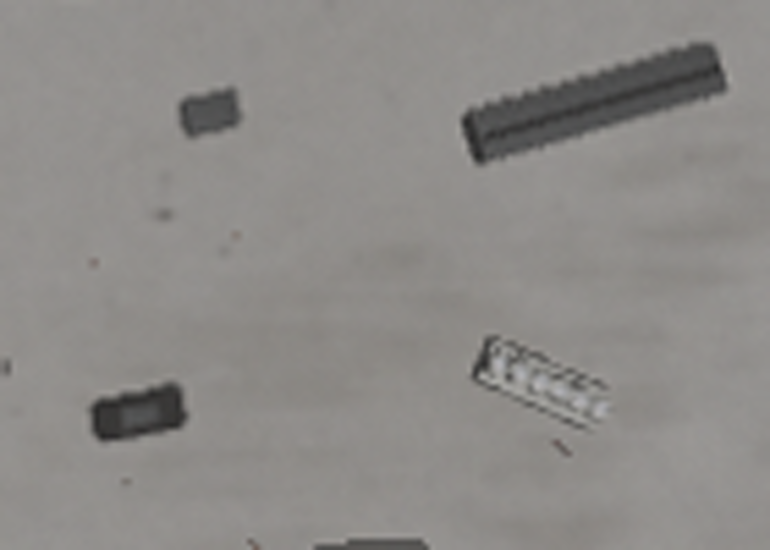

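```bash
python3 - <<'E'
from h import *
for n in ("top","side"):
    p=cv2.imread(f"pics/{n}0.png"); hsv=cv2.cvtColor(p,cv2.COLOR_BGR2HSV)
    m=((hsv[...,1]>85)&(hsv[...,0]<25)&(hsv[...,2]>60)).astype(np.uint8)
    m=cv2.morphologyEx(m,cv2.MORPH_CLOSE,np.ones((3,3)))
    nl,L,st,ce=cv2.connectedComponentsWithStats(m)
    res=[]
    for i in range(1,nl):
        if not 300<st[i,4]<2500: continue
        v,u=np.nonzero(L==i); P=ray_plane(n,np.c_[u,v],.012)
        c,w,h,a=rect(P[:,:2]);
        if 110<w<150 and 35<h<60: res.append((c,P.mean(0)[:2])); print(n,st[i],c.round(4),P.mean(0)[:2].round(4),round(w),round(h),round(a,1))
    M=np.array([r[1] for r in res]); M=M[np.argsort(M[:,1])]
    if len(M)>2:
        d=M[-1]-M[0]; print(np.linalg.norm(d)/(len(M)-1),"row angle",np.degrees(np.arctan2(d[1],d[0])), "pad axis",np.degrees(np.arctan2(d[1],d[0]))-90, M.mean(0))
# objects by colour in top
p=cv2.imread("pics/top0.png"); g=cv2.cvtColor(p,cv2.COLOR_BGR2GRAY)
for k,(x0,y0,x1,y1),z in [("bar",(385,190,450,225),.02),("dongle",(322,255,350,275),.012),("plug",(338,200,358,220),.012)]:
    s=g[y0:y1,x0:x1]; t,mm=cv2.threshold(s,0,1,cv2.THRESH_BINARY_INV+cv2.THRESH_OTSU)
    nl,L,st,ce=cv2.connectedComponentsWithStats(mm); i=1+np.argmax(st[1:,4]); v,u=np.nonzero(L==i)
    P=ray_plane("top",np.c_[u+x0,v+y0],z)[:,:2]; c,w,h,a=rect(P)
    ev=np.linalg.eigh(np.cov(P.T))[1][:,1]
    print(k,t,c.round(4),P.mean(0).round(4),round(w),round(h),round(a,1),"pca",np.degrees(np.arctan2(ev[1],ev[0])))
C=np.load("c_top.npy"); 
for n in("top","side"):
    C=np.load(f"c_{n}.npy"); 
    for k,x,y in [("bar",.566,-.346),("terminal",.441,-.319),("dongle",.429,-.139),("plug",.567,-.171)]:
        near=(abs(C[...,0]-x)<.08)&(abs(C[...,1]-y)<.08)&(C[...,2]>.008)&(C[...,2]<.03)
        Q=C[near]; c,w,h,a=rect(Q[:,:2]); ev=np.linalg.eigh(np.cov(Q[:,:2].T))[1][:,1]
        print(n,k,len(Q),c.round(4),Q.mean(0).round(4),round(w),round(h),round(a,1),"pca",np.degrees(np.arctan2(ev[1],ev[0])).round(1))
    q=C[(abs(C[...,0]-.5)<.2)&(abs(C[...,1]+.2)<.1)]; print("bench z",np.median(q[:,2]))
E
```

```text
top [221 198  29  54 909] [0.5353 0.1083] [0.5351 0.1082] 127 43 13.1
top [191 205  29  55 931] [0.5183 0.1812] [0.5178 0.1812] 127 44 13.0
top [161 212  29  55 935] [0.5016 0.254 ] [0.5013 0.2539] 127 44 13.2
top [132 220  29  55 935] [0.4843 0.3272] [0.4839 0.3271] 128 44 13.2
0.07493910633200437 row angle 103.15112265914485 pad axis 13.151122659144846 [0.50952608 0.21760224]
side [185 157  44  22 369] [0.4828 0.3276] [0.4818 0.3267] 127 45 12.9
side [199 167  46  24 425] [0.4999 0.2541] [0.4983 0.2534] 127 45 12.8
side [214 179  48  25 481] [0.5172 0.1808] [0.5151 0.18  ] 128 45 12.8
side [231 191  49  28 542] [0.5342 0.1071] [0.5323 0.1068] 128 44 12.8
0.07520737357394697 row angle 102.9113808590537 pad axis 12.911380859053693 [0.50688046 0.21669927]
bar 108.0 [ 0.5673 -0.3448] [ 0.5671 -0.3445] 123 24 -74.7 pca 105.29983594292639
dongle 101.0 [ 0.4322 -0.1354] [ 0.4324 -0.1357] 41 20 -80.0 pca 99.45259697028753
plug 113.0 [ 0.5664 -0.1711] [ 0.5662 -0.171 ] 26 18 -77.6 pca 104.98168391698229
top bar 409 [ 0.6072 -0.3367] [ 0.5667 -0.344   0.0203] 119 104 -75.4 pca 103.8
top terminal 196 [ 0.3988 -0.2946] [ 0.4374 -0.3148  0.0167] 120 59 -29.9 pca 123.9
top dongle 135 [ 0.4009 -0.1703] [ 0.4197 -0.1472  0.0138] 124 36 47.1 pca -135.4
top plug 97 [ 0.6006 -0.136 ] [ 0.5916 -0.147   0.0138] 117 35 40.9 pca 45.1
bench z 0.0005780225483382765
side bar 898 [ 0.5643 -0.3488] [ 0.5629 -0.3523  0.0195] 119 25 -74.9 pca 105.2
side terminal 374 [ 0.4391 -0.3206] [ 0.437  -0.3228  0.0169] 60 20 65.6 pca 66.3
side dongle 159 [ 0.4285 -0.1365] [ 0.428  -0.1378  0.0128] 43 19 -84.9 pca 97.8
side plug 203 [ 0.5928 -0.1422] [ 0.6002 -0.1394  0.0164] 109 39 41.4 pca -137.0
bench z 0.0016115776793591895
```

```bash
cat >> h.py <<'E'
def state():
    o=monitor.get_obs(); R=Rot.from_quat(o["ee_rot"]).as_matrix()
    return o,o["position"],R
def plan(x,y,z,longax):
    """TCP target, jaws perpendicular to long axis (deg). prints offset in tool axes (mm) and twist options"""
    o,p,R=state(); off=R.T@(np.array([x,y,z])-p)*1000
    yaw=np.degrees(np.arctan2(R[1,1],R[0,1])); dy=(longax+90-yaw+90)%180-90
    s=np.sign(R[2,0]); tw=dy*s
    print("t",round(o["clock"],2),"pos",p.round(4),"yaw(jaw)",round(yaw,1),"toolx",R[:,0].round(3),"j7",o["joint_pos"][6].round(2),"j",o["joint_pos"].round(2),"grip",round(o["grip_width"],3))
    print("offset",off.round(1),"twist",round(tw,1),"or",round(tw-180*np.sign(tw),1))
E
python3 - <<'E'
from h import *
plan(.566,-.346,.12,105)
o,p,R=state(); print(R.round(3))
E
```

```text
t 0.8 pos [0.1887 0.5958 0.2313] yaw(jaw) 72.4 toolx [-0.  0. -1.] j7 -0.09 j [-1.29  0.33 -0.06  1.46  0.02  1.35 -0.09] grip 0.999
offset [ 111.2 -784.   644.1] twist 57.4 or -122.6
[[-0.     0.302  0.953]
 [ 0.     0.953 -0.302]
 [-1.     0.    -0.   ]]
```

```bash
python3 - <<'E'
from h import *
plan(.5665,-.171,.08,104)
E
```

```text
t 0.8 pos [0.1887 0.5958 0.2313] yaw(jaw) 72.4 toolx [-0.  0. -1.] j7 -0.09 j [-1.29  0.33 -0.06  1.46  0.02  1.35 -0.09] grip 0.999
offset [ 151.2 -617.   591.7] twist 58.4 or -121.6
```

Request:
send_rows(
  grip=[110, 110, 110, 110, 110],
  offset=[
    [60, -617, 592],
    [60, -617, 592],
    [60, -617, 592],
    [60, -617, 592],
    [60, -617, 592],
  ],
  twist=[58.4, 58.4, 58.4, 58.4, 58.4],
  newtons=40,
)

```text
clock: 1.22
position: [0.2811, 0.4076, 0.2167]
ee_rot: [0.32, 0.631, -0.319, 0.631]
ft_force: [0.5, -0.9, 0.1]
grip_width: 0.563
```

```bash
python3 - <<'E'
from h import *
plan(.5665,-.171,.08,104)
E
```

```text
t 1.22 pos [0.2811 0.4076 0.2167] yaw(jaw) 36.3 toolx [-0.     0.001 -1.   ] j7 -0.42 j [-1.14  0.05  0.08  1.82 -0.    1.27 -0.42] grip 0.563
offset [ 136.3 -112.2  635.4] twist 22.3 or -157.7
```

Request:
send_rows(
  grip=[110, 110, 110, 110, 110],
  offset=[
    [80, -112, 635],
    [80, -112, 635],
    [80, -112, 635],
    [80, -112, 635],
    [80, -112, 635],
  ],
  twist=[22.3, 22.3, 22.3, 22.3, 22.3],
)

```text
clock: 1.63
position: [0.3737, 0.2227, 0.1912]
ee_rot: [0.435, 0.558, -0.434, 0.558]
ft_force: [1.1, 0.3, 0.2]
grip_width: 0.567
```

```bash
python3 - <<'E'
from h import *
plan(.5665,-.171,.08,104)
E
```

```text
t 1.63 pos [0.3737 0.2227 0.1912] yaw(jaw) 14.2 toolx [ 0.001  0.001 -1.   ] j7 -0.41 j [-0.94 -0.08  0.28  2.    0.02  1.21 -0.41] grip 0.567
offset [110.8  90.1 429.1] twist 0.2 or -179.8
```

Request:
send_rows(
  grip=[110, 110, 110, 110, 110],
  offset=[
    [110, 90, 429],
    [110, 90, 429],
    [110, 90, 429],
    [110, 90, 429],
    [110, 90, 429],
  ],
  twist=[0, 0, 0, 0, 0],
)

```text
clock: 2.05
position: [0.463, 0.0413, 0.1404]
ee_rot: [0.434, 0.558, -0.433, 0.559]
ft_force: [0.7, 2.5, 0.1]
grip_width: 0.571
```

Request:
send_rows(
  grip=[110, 110, 110, 110, 110],
  offset=[
    [60, 49, 235],
    [60, 49, 235],
    [60, 49, 235],
    [60, 49, 235],
    [60, 49, 235],
  ],
  twist=[0, 0, 0, 0, 0],
)

```text
clock: 2.47
position: [0.5521, -0.1399, 0.0894]
ee_rot: [0.434, 0.558, -0.433, 0.559]
ft_force: [0.8, 0.9, 0.2]
grip_width: 0.573
```

```bash
python3 - <<'E'
from h import *
plan(.5665,-.171,.08,104)
for n in("top","side"):
    p,d=viewer.camera(n); cv2.imwrite(f"pics/{n}1.png",p)
    print(proj(n,[[.5665,-.171,.012]]), proj(n,[state()[1]]))
E
```

```text
t 2.47 pos [ 0.5521 -0.1399  0.0894] yaw(jaw) 14.4 toolx [ 0.001  0.    -1.   ] j7 0.64 j [-0.38  0.39  0.66  1.8  -0.27  1.04  0.64] grip 0.573
offset [ 9.4  6.3 33.7] twist 0.4 or -179.6
[[347.5644567 209.8408464]] [[343.67558412 213.79316699]]
[[325.98345499 271.74674649]] [[315.97691083 240.89147798]]
```

```bash
python3 - <<'E'
import cv2,numpy as np
a=cv2.imread("pics/top1.png")[140:300,290:480]; b=cv2.imread("pics/side1.png")[180:360,220:430]
a=cv2.resize(a,(400,337),interpolation=cv2.INTER_CUBIC);b=cv2.resize(b,(393,337),interpolation=cv2.INTER_CUBIC)
cv2.imwrite("pics/m1.png",np.hstack([a,b]))
E
```

```text
(no output)
```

View pics/m1.png

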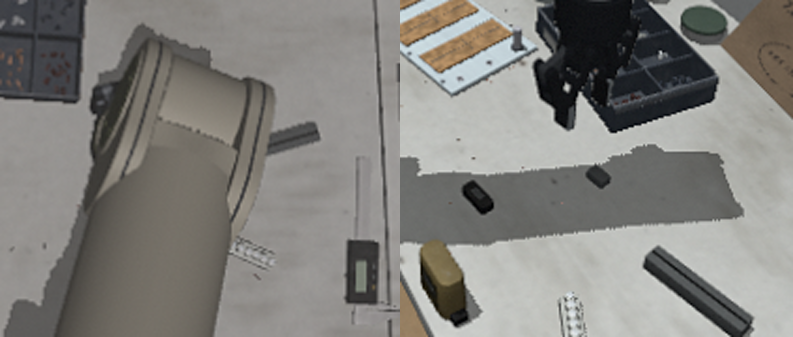

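Request:
send_rows(
  grip=[110, 110, 110, 110, 110],
  offset=[
    [10, 6.3, 33.7],
    [40, 6.3, 33.7],
    [70, 6.3, 33.7],
    [85, 6.3, 33.7],
    [85, 6.3, 33.7],
  ],
  twist=[0, 0, 0, 0, 0],
)

```text
clock: 2.98
position: [0.5633, -0.1684, 0.0014]
ee_rot: [0.433, 0.56, -0.435, 0.557]
ft_force: [-0.6, 1.0, 0.9]
grip_width: 0.571
```

Request:
send_rows(
  grip=[255, 255, 255, 255, 255],
  offset=[
    [0, 0, 0],
    [0, 0, 0],
    [0, 0, 0],
    [0, 0, 0],
    [0, 0, 0],
  ],
  twist=[0, 0, 0, 0, 0],
  newtons=40,
)

```text
clock: 3.4
position: [0.5669, -0.1695, 0.0066]
ee_rot: [0.434, 0.558, -0.433, 0.559]
ft_force: [-0.7, 0.8, 7.2]
grip_width: 0.179
```

```bash
python3 - <<'E'
from h import *
plan(.484,.327,.09,13.1)
p,d=viewer.camera("side"); cv2.imwrite("pics/s2.png",cv2.resize(p[190:340,230:440],None,fx=3.5,fy=3.5,interpolation=cv2.INTER_CUBIC))
print(state()[0]["ft_force"])
E
```

```text
t 3.4 pos [ 0.5669 -0.1695  0.0066] yaw(jaw) 14.3 toolx [ 0.003  0.    -1.   ] j7 0.76 j [-0.27  0.55  0.6   1.79 -0.38  0.91  0.76] grip 0.179
offset [ -83.6   42.7 -501.5] twist -88.8 or 91.2
[-1.37530155 -0.25294529  7.72896907]
```

View pics/s2.png

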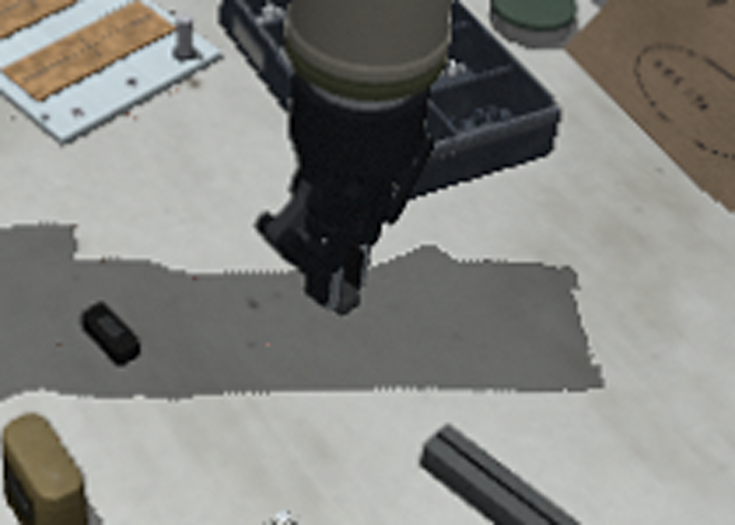

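Request:
send_rows(
  grip=[255, 255, 255, 255, 255],
  offset=[
    [-25, 0, 0],
    [-65, 0, 0],
    [-84, 42, -501],
    [-84, 42, -501],
    [-84, 42, -501],
  ],
  twist=[0, 0, -88.8, -88.8, -88.8],
)

```text
clock: 3.87
position: [0.5453, -0.0452, 0.0762]
ee_rot: [0.321, 0.629, -0.32, 0.631]
ft_force: [0.9, 1.1, -0.3]
grip_width: 0.179
```

```bash
python3 - <<'E'
from h import *
plan(.484,.327,.09,13.1)
E
```

```text
t 3.87 pos [ 0.5453 -0.0452  0.0762] yaw(jaw) 36.1 toolx [ 0.003  0.    -1.   ] j7 0.8 j [-0.48  0.33  0.56  1.87 -0.21  0.99  0.8 ] grip 0.179
offset [ -13.9  169.5 -336.9] twist -67.0 or 113.0
```

Request:
send_rows(
  grip=[255, 255, 255, 255, 255],
  offset=[
    [-14, 169.5, -337],
    [-14, 169.5, -337],
    [-14, 169.5, -337],
    [-14, 169.5, -337],
    [-14, 169.5, -337],
  ],
  twist=[-67, -67, -67, -67, -67],
)

```text
clock: 4.28
position: [0.5117, 0.1615, 0.0836]
ee_rot: [0.111, 0.698, -0.11, 0.699]
ft_force: [1.9, -0.1, -0.6]
grip_width: 0.182
```

```bash
python3 - <<'E'
from h import *
plan(.484,.327,.06,13.1)
p,d=viewer.camera("top"); cv2.imwrite("pics/t3.png",p)
p,d=viewer.camera("side"); cv2.imwrite("pics/s3.png",p)
E
```

```text
t 4.28 pos [0.5117 0.1615 0.0836] yaw(jaw) 72.0 toolx [ 0.002  0.001 -1.   ] j7 0.96 j [-0.71  0.28  0.36  1.88 -0.12  1.    0.96] grip 0.182
offset [ 23.7 148.7 -77.7] twist -31.1 or 148.9
```

View pics/s3.png

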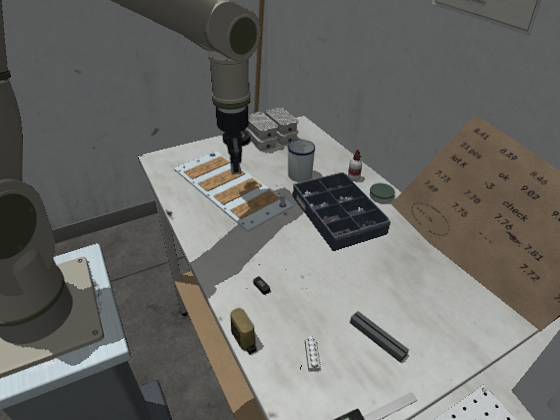

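View pics/t3.png

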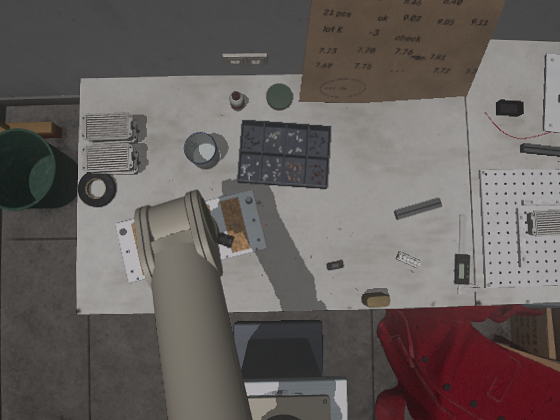

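Request:
send_rows(
  grip=[255, 255, 255, 255, 255],
  offset=[
    [24, 149, -78],
    [24, 149, -78],
    [24, 149, -78],
    [24, 149, -78],
    [24, 149, -78],
  ],
  twist=[-31, -31, -31, -31, -31],
)

```text
clock: 4.8
position: [0.4815, 0.3343, 0.0581]
ee_rot: [-0.082, 0.702, 0.085, 0.702]
ft_force: [-2.2, 1.5, 0.4]
grip_width: 0.186
```

```bash
python3 - <<'E'
from h import *
plan(.484,.327,.017,13.1)
p,d=viewer.camera("side"); cv2.imwrite("pics/s4.png",cv2.resize(p[120:230,150:320],None,fx=4.5,fy=4.5,interpolation=cv2.INTER_CUBIC))
E
```

```text
t 4.8 pos [0.4815 0.3343 0.0581] yaw(jaw) 103.5 toolx [-0.001  0.004 -1.   ] j7 1.19 j [-0.84  0.4   0.19  1.76 -0.09  0.98  1.19] grip 0.186
offset [41.1 -7.8  0.7] twist 0.4 or -179.6
```

View pics/s4.png

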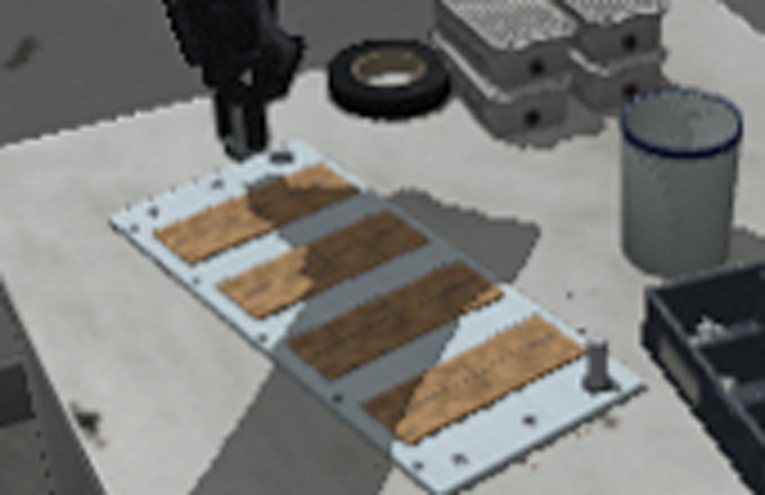

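Request:
send_rows(
  grip=[255, 255, 255, 255, 255],
  offset=[
    [10, 0, 0],
    [15, 0, 0],
    [15, 0, 0],
    [15, 0, 0],
    [15, 0, 0],
  ],
  twist=[0, 0, 0, 0, 0],
)

```text
clock: 5.27
position: [0.4856, 0.3244, 0.0435]
ee_rot: [-0.077, 0.703, 0.077, 0.703]
ft_force: [0.5, -0.7, -0.5]
grip_width: 0.182
```

```bash
python3 - <<'E'
from h import *
plan(.484,.327,.017,13.1)
p,d=viewer.camera("side"); cv2.imwrite("pics/s5.png",cv2.resize(p[120:230,150:320],None,fx=4.5,fy=4.5,interpolation=cv2.INTER_CUBIC))
print(proj("side",[state()[1]]))
E
```

```text
t 5.27 pos [0.4856 0.3244 0.0435] yaw(jaw) 102.5 toolx [ 0. -0. -1.] j7 1.19 j [-0.83  0.42  0.19  1.78 -0.1   0.95  1.19] grip 0.182
offset [26.5  2.9 -1. ] twist -0.6 or 179.4
[[206.94413403 157.65096866]]
```

View pics/s5.png

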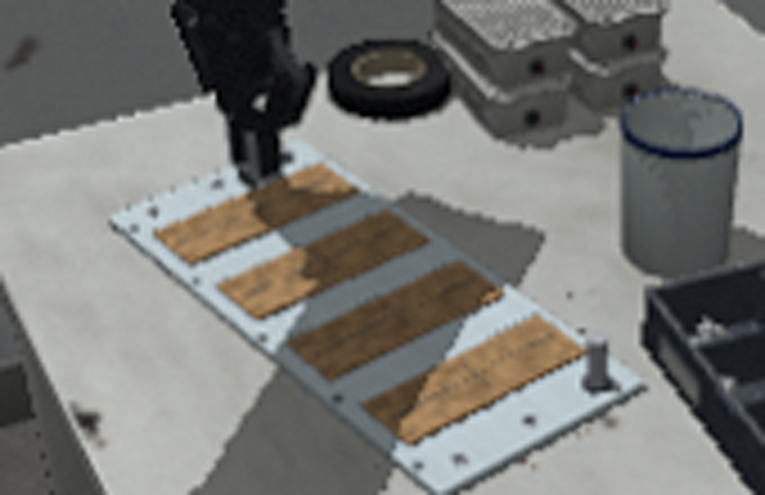

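Request:
send_rows(
  grip=[255, 255, 255, 255, 255],
  offset=[
    [10, 3, -1],
    [20, 3, -1],
    [24, 3, -1],
    [25, 3, -1],
    [25, 3, -1],
  ],
  twist=[-0.6, -0.6, -0.6, -0.6, -0.6],
)

```text
clock: 5.73
position: [0.4827, 0.3281, 0.0185]
ee_rot: [-0.081, 0.703, 0.081, 0.702]
ft_force: [-6.2, -3.2, 15.5]
grip_width: 0.179
```

Request:
send_rows(
  grip=[255, 255, 255, 255, 255],
  offset=[
    [0, 0, 0],
    [0, 0, 0],
    [0, 0, 0],
    [0, 0, 0],
    [0, 0, 0],
  ],
  twist=[0, 0, 0, 0, 0],
)

```text
clock: 6.15
position: [0.4827, 0.3281, 0.0186]
ee_rot: [-0.081, 0.703, 0.081, 0.702]
ft_force: [-6.2, -3.6, 14.8]
grip_width: 0.182
```

Request:
send_rows(
  grip=[255, 255, 120, 120, 120],
  offset=[
    [-1.5, 0, 0],
    [-1.5, 0, 0],
    [-1.5, 0, 0],
    [-1.5, 0, 0],
    [-1.5, 0, 0],
  ],
  twist=[0, 0, 0, 0, 0],
)

```text
clock: 6.57
position: [0.4833, 0.328, 0.0194]
ee_rot: [-0.081, 0.703, 0.081, 0.702]
ft_force: [0.8, -0.0, -0.1]
grip_width: 0.533
```

Request:
send_rows(
  grip=[120, 120, 120, 120, 120],
  offset=[
    [0, 0, 0],
    [-15, 0, 0],
    [-50, 0, 0],
    [-80, 0, 0],
    [-80, 0, 0],
  ],
  twist=[0, 0, 0, 0, 0],
)

```text
clock: 6.98
position: [0.4862, 0.3299, 0.1059]
ee_rot: [-0.079, 0.7, 0.083, 0.705]
ft_force: [1.2, -0.3, 1.0]
grip_width: 0.529
```

```bash
python3 - <<'E'
from h import *
plan(.4305,-.136,.09,98.5)
p,d=viewer.camera("side"); cv2.imwrite("pics/s6.png",cv2.resize(p[120:230,150:320],None,fx=4.5,fy=4.5,interpolation=cv2.INTER_CUBIC))
E
```

```text
t 6.98 pos [0.4862 0.3299 0.1059] yaw(jaw) 103.2 toolx [ 0.007  0.006 -1.   ] j7 1.19 j [-0.84  0.34  0.2   1.73 -0.08  1.07  1.19] grip 0.529
offset [  12.8 -441.  -160.7] twist -85.3 or 94.7
```

View pics/s6.png

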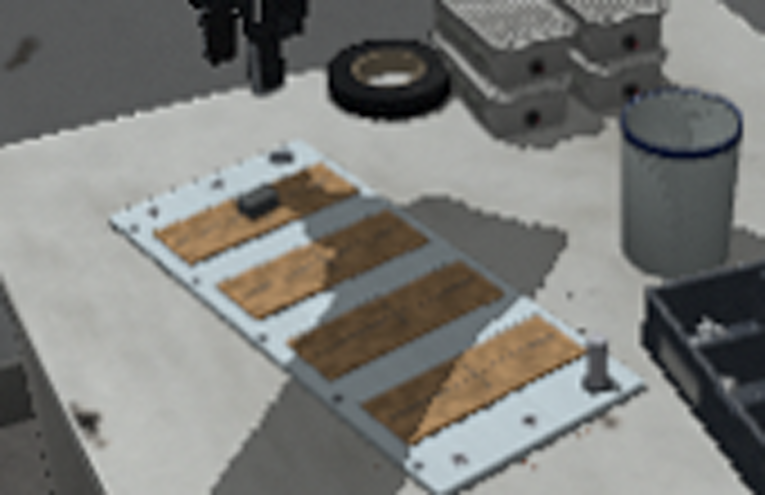

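Request:
send_rows(
  grip=[120, 120, 120, 120, 120],
  offset=[
    [13, -441, -161],
    [13, -441, -161],
    [13, -441, -161],
    [13, -441, -161],
    [13, -441, -161],
  ],
  twist=[94.5, 94.5, 94.5, 94.5, 94.5],
)

```text
clock: 7.45
position: [0.4574, 0.1194, 0.093]
ee_rot: [0.14, 0.693, -0.141, 0.693]
ft_force: [1.4, 0.3, 0.1]
grip_width: 0.531
```

```bash
python3 - <<'E'
from h import *
plan(.4305,-.136,.09,99)
E
```

```text
t 7.45 pos [0.4574 0.1194 0.093 ] yaw(jaw) 67.1 toolx [-0.001 -0.    -1.   ] j7 0.87 j [-0.71  0.13  0.39  2.03 -0.06  0.99  0.87] grip 0.531
offset [   3.1 -245.7   74.7] twist 58.1 or -121.9
```

Request:
send_rows(
  grip=[120, 120, 120, 120, 120],
  offset=[
    [3, -246, 75],
    [3, -246, 75],
    [3, -246, 75],
    [3, -246, 75],
    [3, -246, 75],
  ],
  twist=[58, 58, 58, 58, 58],
)

```text
clock: 7.87
position: [0.437, -0.0878, 0.091]
ee_rot: [0.347, 0.616, -0.347, 0.616]
ft_force: [1.8, -0.2, -0.1]
grip_width: 0.53
```

```bash
python3 - <<'E'
from h import *
plan(.4305,-.136,.06,99)
E
```

```text
t 7.87 pos [ 0.437  -0.0878  0.091 ] yaw(jaw) 31.2 toolx [-0.  0. -1.] j7 0.69 j [-0.49  0.07  0.61  2.11 -0.05  0.98  0.69] grip 0.53
offset [ 31.  -30.6  37.9] twist 22.2 or -157.8
```

Request:
send_rows(
  grip=[120, 120, 120, 120, 120],
  offset=[
    [31, -31, 38],
    [31, -31, 38],
    [31, -31, 38],
    [31, -31, 38],
    [31, -31, 38],
  ],
  twist=[22, 22, 22, 22, 22],
)

```text
clock: 8.28
position: [0.4313, -0.1344, 0.0601]
ee_rot: [0.455, 0.541, -0.456, 0.541]
ft_force: [0.0, 1.1, -0.5]
grip_width: 0.526
```

```bash
python3 - <<'E'
from h import *
p,d=viewer.camera("side"); C=cloud("side",d)
cv2.imwrite("pics/s7.png",cv2.resize(p[210:330,180:360],None,fx=4.2,fy=4.2,interpolation=cv2.INTER_CUBIC))
for r in viewer.regions_of("dongle","side"):
    reg=r["region"];v,u=np.nonzero(reg);P=ray_plane("side",np.c_[u,v],.009)[:,:2]; ev=np.linalg.eigh(np.cov(P.T))[1][:,1]
    Q=C[reg]; print(r["score"],r["box"],rect(P),np.degrees(np.arctan2(ev[1],ev[0])),Q[Q[:,2]>.008].mean(0))
plan(.4305,-.136,.008,99)
E
```

```text
0.66 [255.6, 275.4, 13.2, 18.1] (array([ 0.42815784, -0.13499892]), 46.93301010131836, 19.054000854492188, -88.5108437538147) 91.0481260359937 [ 0.42717073 -0.13829531  0.01312555]
t 8.38 pos [ 0.4318 -0.1339  0.0605] yaw(jaw) 9.9 toolx [ 0.  0. -1.] j7 0.49 j [-0.44  0.15  0.69  2.12 -0.12  0.91  0.49] grip 0.527
offset [52.5 -1.7  1.9] twist 0.9 or -179.1
```

View pics/s7.png

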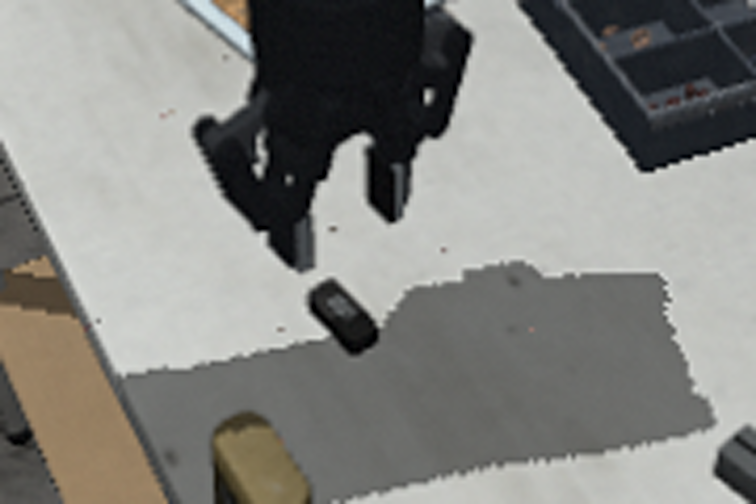

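Request:
send_rows(
  grip=[120, 120, 120, 120, 120],
  offset=[
    [15, -1.5, 2],
    [40, -1.5, 2],
    [50, -1.5, 2],
    [52, -1.5, 2],
    [52, -1.5, 2],
  ],
  twist=[1, 1, 1, 1, 1],
)

```text
clock: 8.8
position: [0.4302, -0.1366, 0.0084]
ee_rot: [0.46, 0.537, -0.461, 0.536]
ft_force: [0.4, -0.5, 0.6]
grip_width: 0.53
```

Request:
send_rows(
  grip=[255, 255, 255, 255, 255],
  offset=[
    [0, 0, 0],
    [0, 0, 0],
    [0, 0, 0],
    [0, 0, 0],
    [0, 0, 0],
  ],
  twist=[0, 0, 0, 0, 0],
)

```text
clock: 9.22
position: [0.4313, -0.1368, 0.0096]
ee_rot: [0.462, 0.536, -0.461, 0.536]
ft_force: [-1.2, 0.5, 6.8]
grip_width: 0.199
```

```bash
python3 - <<'E'
from h import *
plan(.501,.254,.09,13.1)
E
```

```text
t 9.22 pos [ 0.4313 -0.1368  0.0096] yaw(jaw) 8.6 toolx [ 0.002  0.    -1.   ] j7 0.56 j [-0.4   0.26  0.67  2.15 -0.23  0.8   0.56] grip 0.199
offset [ -80.1  127.6 -376. ] twist 85.5 or -94.5
```

Request:
send_rows(
  grip=[255, 255, 255, 255, 255],
  offset=[
    [-25, 0, 0],
    [-65, 0, 0],
    [-80, 128, -376],
    [-80, 128, -376],
    [-80, 128, -376],
  ],
  twist=[0, 0, -94.5, -94.5, -94.5],
)

```text
clock: 9.63
position: [0.4535, -0.0124, 0.0801]
ee_rot: [0.353, 0.613, -0.351, 0.614]
ft_force: [0.8, -0.2, 0.3]
grip_width: 0.195
```

```bash
python3 - <<'E'
from h import *
plan(.501,.254,.09,13.1)
E
```

```text
t 9.63 pos [ 0.4535 -0.0124  0.0801] yaw(jaw) 30.3 toolx [ 0.003  0.002 -1.   ] j7 0.53 j [-0.61  0.1   0.57  2.1  -0.07  0.95  0.53] grip 0.195
offset [  -9.4  175.6 -206. ] twist -72.8 or 107.2
```

Request:
send_rows(
  grip=[255, 255, 255, 255, 255],
  offset=[
    [-9, 176, -206],
    [-9, 176, -206],
    [-9, 176, -206],
    [-9, 176, -206],
    [-9, 176, -206],
  ],
  twist=[-73, -73, -73, -73, -73],
)

```text
clock: 10.05
position: [0.4905, 0.1932, 0.0862]
ee_rot: [0.146, 0.692, -0.145, 0.692]
ft_force: [1.2, -0.9, -0.0]
grip_width: 0.197
```

```bash
python3 - <<'E'
from h import *
plan(.501,.254,.05,13.1)
E
```

```text
t 10.05 pos [0.4905 0.1932 0.0862] yaw(jaw) 66.3 toolx [ 0.001  0.001 -1.   ] j7 0.78 j [-0.78  0.26  0.36  1.9  -0.11  1.    0.78] grip 0.197
offset [ 36.3  59.8 -14.9] twist -36.8 or 143.2
```

Request:
send_rows(
  grip=[255, 255, 255, 255, 255],
  offset=[
    [36, 60, -15],
    [36, 60, -15],
    [36, 60, -15],
    [36, 60, -15],
    [36, 60, -15],
  ],
  twist=[-37, -37, -37, -37, -37],
)

```text
clock: 10.47
position: [0.5012, 0.2523, 0.0495]
ee_rot: [-0.075, 0.703, 0.075, 0.703]
ft_force: [0.4, -0.4, -0.2]
grip_width: 0.199
```

Request:
send_rows(
  grip=[255, 255, 255, 255, 255],
  offset=[
    [2, 0, 0],
    [4, 0, 0],
    [6, 0, 0],
    [6, 0, 0],
    [6, 0, 0],
  ],
  twist=[-1, -1, -1, -1, -1],
)

```text
clock: 10.88
position: [0.501, 0.2517, 0.0432]
ee_rot: [-0.078, 0.703, 0.077, 0.703]
ft_force: [0.3, 0.6, -0.5]
grip_width: 0.194
```

```bash
python3 - <<'E'
from h import *
p,d=viewer.camera("side"); cv2.imwrite("pics/s8.png",cv2.resize(p[120:230,150:320],None,fx=4.5,fy=4.5,interpolation=cv2.INTER_CUBIC))
plan(.501,.254,.0215,13.1)
E
```

```text
t 10.93 pos [0.5011 0.2518 0.0433] yaw(jaw) 102.6 toolx [ 0.  0. -1.] j7 1.32 j [-0.73  0.38  0.22  1.84 -0.1   0.94  1.32] grip 0.197
offset [21.8  2.2  0.3] twist -0.5 or 179.5
```

View pics/s8.png

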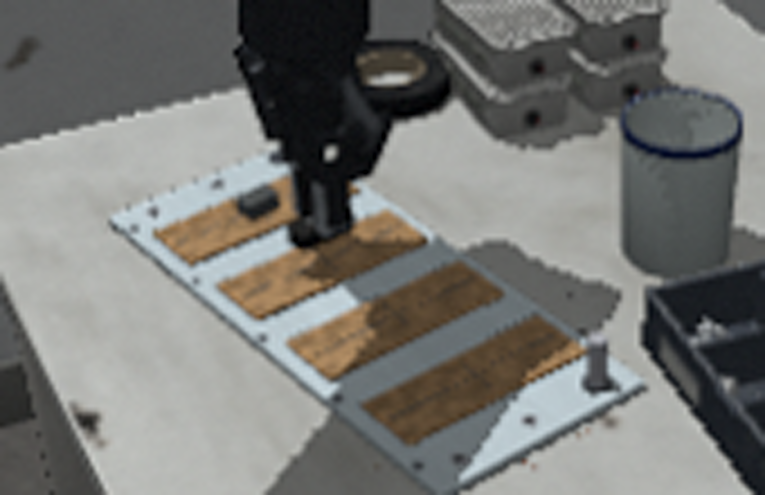

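Request:
send_rows(
  grip=[255, 255, 255, 255, 255],
  offset=[
    [8, 2.2, 1],
    [16, 2.2, 1],
    [20, 2.2, 1],
    [21, 2.2, 1],
    [21, 2.2, 1],
  ],
  twist=[-0.5, -0.5, -0.5, -0.5, -0.5],
)

```text
clock: 11.35
position: [0.5012, 0.2541, 0.0218]
ee_rot: [-0.081, 0.703, 0.081, 0.702]
ft_force: [-0.6, 0.2, 1.6]
grip_width: 0.195
```

Request:
send_rows(
  grip=[255, 255, 120, 120, 120],
  offset=[
    [0, 0, 0],
    [0, 0, 0],
    [0, 0, 0],
    [0, 0, 0],
    [0, 0, 0],
  ],
  twist=[0, 0, 0, 0, 0],
)

```text
clock: 11.77
position: [0.5016, 0.2541, 0.0221]
ee_rot: [-0.081, 0.702, 0.081, 0.702]
ft_force: [0.4, -0.1, 0.0]
grip_width: 0.526
```

Request:
send_rows(
  grip=[120, 120, 120, 120, 120],
  offset=[
    [-15, 0, 0],
    [-45, 0, 0],
    [-70, 0, 0],
    [-70, -41, 0],
    [-70, -82, 0],
  ],
  twist=[0, 0, 0, 7, 14],
)

```text
clock: 12.18
position: [0.5211, 0.1762, 0.0941]
ee_rot: [0.006, 0.706, -0.004, 0.708]
ft_force: [1.5, -1.6, -0.1]
grip_width: 0.533
```

```bash
python3 - <<'E'
from h import *
plan(.4405,-.319,.09,65)
p,d=viewer.camera("side"); cv2.imwrite("pics/s9.png",cv2.resize(p[120:230,150:320],None,fx=4.5,fy=4.5,interpolation=cv2.INTER_CUBIC))
E
```

```text
t 12.18 pos [0.5211 0.1762 0.0941] yaw(jaw) 89.2 toolx [ 0.003  0.003 -1.   ] j7 1.23 j [-0.67  0.29  0.3   1.84 -0.1   1.02  1.23] grip 0.533
offset [   2.4 -496.3  -73.6] twist -65.8 or 114.2
```

View pics/s9.png

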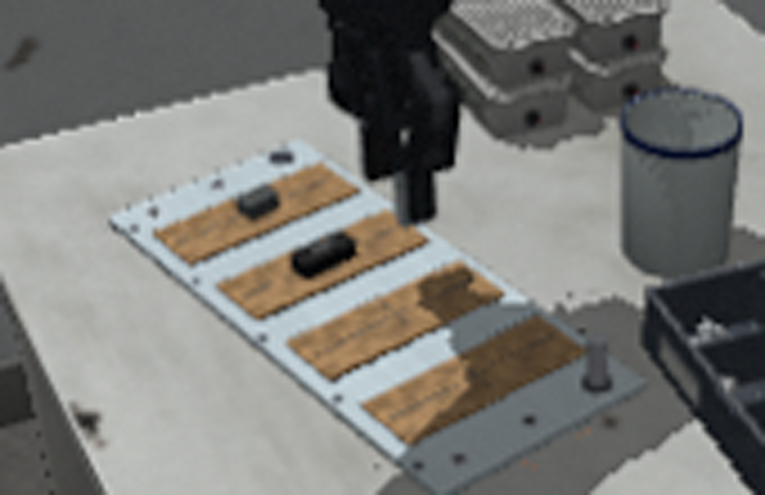

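Request:
send_rows(
  grip=[120, 120, 120, 120, 120],
  offset=[
    [2, -496, -74],
    [2, -496, -74],
    [2, -496, -74],
    [2, -496, -74],
    [2, -496, -74],
  ],
  twist=[114, 114, 114, 114, 114],
)

```text
clock: 12.65
position: [0.486, -0.033, 0.0914]
ee_rot: [0.224, 0.671, -0.224, 0.671]
ft_force: [1.5, -0.1, 0.2]
grip_width: 0.533
```

```bash
python3 - <<'E'
from h import *
plan(.4405,-.319,.09,65)
E
```

```text
t 12.65 pos [ 0.486  -0.033   0.0914] yaw(jaw) 53.1 toolx [ 0.  0. -1.] j7 0.99 j [-0.5   0.17  0.51  2.   -0.1   0.99  0.99] grip 0.533
offset [   1.3 -255.9  135.5] twist 78.1 or -101.9
```

Request:
send_rows(
  grip=[120, 120, 120, 120, 120],
  offset=[
    [1, -256, 136],
    [1, -256, 136],
    [1, -256, 136],
    [1, -256, 136],
    [1, -256, 136],
  ],
  twist=[78, 78, 78, 78, 78],
)

```text
clock: 13.07
position: [0.4549, -0.2391, 0.0909]
ee_rot: [0.42, 0.569, -0.419, 0.57]
ft_force: [1.0, 0.1, -0.5]
grip_width: 0.533
```

```bash
python3 - <<'E'
from h import *
plan(.4405,-.319,.07,65)
E
```

```text
t 13.07 pos [ 0.4549 -0.2391  0.0909] yaw(jaw) 17.3 toolx [ 0.001  0.    -1.   ] j7 0.88 j [-0.25  0.26  0.73  1.95 -0.2   1.01  0.88] grip 0.533
offset [ 20.9 -37.4  72. ] twist 42.3 or -137.7
```

Request:
send_rows(
  grip=[120, 120, 120, 120, 120],
  offset=[
    [20, -37, 72],
    [20, -37, 72],
    [20, -37, 72],
    [20, -37, 72],
    [20, -37, 72],
  ],
  twist=[42, 42, 42, 42, 42],
)

```text
clock: 13.48
position: [0.4412, -0.3181, 0.0703]
ee_rot: [-0.574, -0.412, 0.575, -0.412]
ft_force: [0.6, 1.2, -0.3]
grip_width: 0.529
```

Request:
send_rows(
  grip=[120, 120, 120, 120, 120],
  offset=[
    [0, 0, 0],
    [0, 0, 0],
    [0, 0, 0],
    [0, 0, 0],
    [0, 0, 0],
  ],
  twist=[6.5, 6.5, 6.5, 6.5, 6.5],
)

```text
clock: 13.9
position: [0.4419, -0.317, 0.0707]
ee_rot: [0.595, 0.382, -0.595, 0.382]
ft_force: [0.1, -0.6, -0.0]
grip_width: 0.53
```

```bash
python3 - <<'E'
from h import *
plan(.4405,-.319,.008,65.5)
p,d=viewer.camera("side"); C=cloud("side",d)
cv2.imwrite("pics/s10.png",cv2.resize(p[260:400,210:410],None,fx=3.8,fy=3.8,interpolation=cv2.INTER_CUBIC))
for r in viewer.regions_of("terminal","side")[:2]:
    reg=r["region"];v,u=np.nonzero(reg);P=ray_plane("side",np.c_[u,v],.012)[:,:2]; ev=np.linalg.eigh(np.cov(P.T))[1][:,1]
    Q=C[reg];Q=Q[(Q[:,2]>.008)&(Q[:,2]<.03)]; print(r["score"],r["box"],rect(P),np.degrees(np.arctan2(ev[1],ev[0])),rect(Q[:,:2]))
E
```

```text
t 13.9 pos [ 0.4419 -0.317   0.0707] yaw(jaw) -24.6 toolx [ 0.  0. -1.] j7 0.42 j [-0.19  0.42  0.88  1.89 -0.38  1.01  0.42] grip 0.53
offset [62.7 -0.5  2.5] twist -0.1 or 179.9
0.62 [303.5, 334.8, 17.4, 38.0] (array([ 0.43852835, -0.32020889]), 68.26229095458984, 21.399517059326172, 65.09942626953125) 64.5802869192199 (array([ 0.43856003, -0.32136526]), 60.067840576171875, 19.81821632385254, 65.55004119873047)
```

View pics/s10.png

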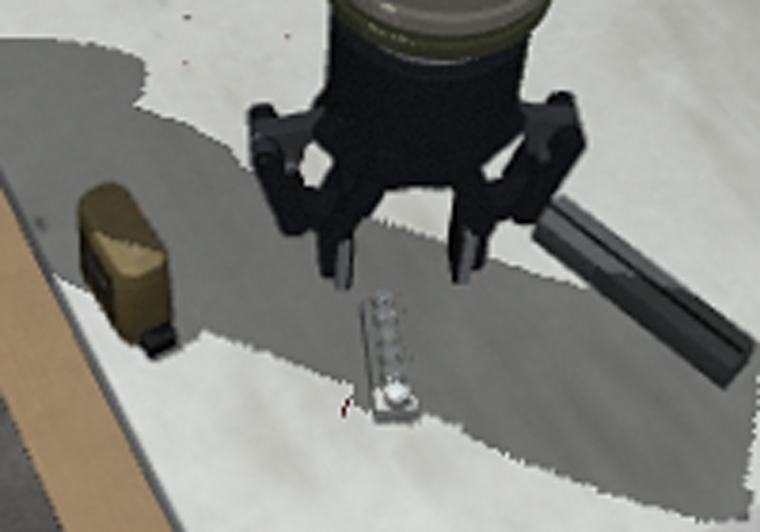

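Request:
send_rows(
  grip=[120, 120, 120, 120, 120],
  offset=[
    [15, -1.2, 2.7],
    [40, -1.2, 2.7],
    [58, -1.2, 2.7],
    [63, -1.2, 2.7],
    [63, -1.2, 2.7],
  ],
  twist=[0, 0, 0, 0, 0],
)

```text
clock: 14.42
position: [0.4388, -0.3187, 0.0067]
ee_rot: [-0.595, -0.382, 0.596, -0.381]
ft_force: [-0.1, 0.1, 1.0]
grip_width: 0.532
```

Request:
send_rows(
  grip=[255, 255, 255, 255, 255],
  offset=[
    [0, 0, 0],
    [0, 0, 0],
    [0, 0, 0],
    [0, 0, 0],
    [0, 0, 0],
  ],
  twist=[0, 0, 0, 0, 0],
)

```text
clock: 14.83
position: [0.4404, -0.3196, 0.0089]
ee_rot: [0.596, 0.381, -0.595, 0.382]
ft_force: [-1.1, 0.4, 6.5]
grip_width: 0.213
```

```bash
python3 - <<'E'
from h import *
plan(.518,.181,.09,13.1)
p,d=viewer.camera("side")
cv2.imwrite("pics/s11.png",cv2.resize(p[260:400,210:410],None,fx=3.8,fy=3.8,interpolation=cv2.INTER_CUBIC))
E
```

```text
t 14.83 pos [ 0.4404 -0.3196  0.0089] yaw(jaw) -24.7 toolx [ 0.002 -0.001 -1.   ] j7 0.49 j [-0.12  0.51  0.8   1.93 -0.47  0.9   0.49] grip 0.213
offset [ -81.2 -138.8 -487.1] twist 52.2 or -127.8
```

View pics/s11.png

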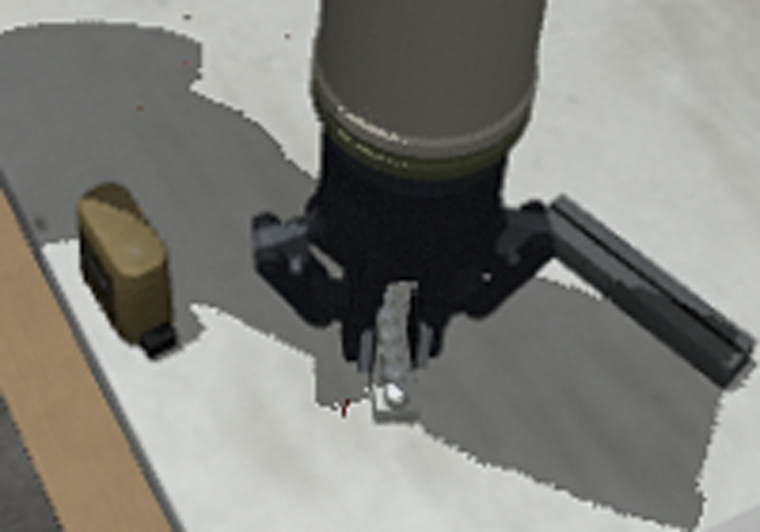

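Request:
send_rows(
  grip=[255, 255, 255, 255, 255],
  offset=[
    [-25, 0, 0],
    [-65, 0, 0],
    [-82, -139, -487],
    [-82, -139, -487],
    [-82, -139, -487],
  ],
  twist=[0, 0, 52, 52, 52],
)

```text
clock: 15.3
position: [0.4575, -0.2101, 0.0776]
ee_rot: [0.652, 0.276, -0.65, 0.277]
ft_force: [0.7, 0.0, -0.6]
grip_width: 0.213
```

```bash
python3 - <<'E'
from h import *
plan(.518,.181,.09,13.1)
E
```

```text
t 15.3 pos [ 0.4575 -0.2101  0.0776] yaw(jaw) -43.9 toolx [ 0.002  0.    -1.   ] j7 -0.13 j [-0.52  0.33  0.99  1.99 -0.33  0.99 -0.13] grip 0.213
offset [ -12.2 -227.7 -323.6] twist 33.0 or -147.0
```

Request:
send_rows(
  grip=[255, 255, 255, 255, 255],
  offset=[
    [-12, -228, -324],
    [-12, -228, -324],
    [-12, -228, -324],
    [-12, -228, -324],
    [-12, -228, -324],
  ],
  twist=[33, 33, 33, 33, 33],
)

```text
clock: 15.72
position: [0.4848, -0.0272, 0.0828]
ee_rot: [0.702, 0.089, -0.701, 0.089]
ft_force: [1.3, 0.4, -0.9]
grip_width: 0.211
```

```bash
python3 - <<'E'
from h import *
plan(.518,.181,.08,13.1)
E
```

```text
t 15.72 pos [ 0.4848 -0.0272  0.0828] yaw(jaw) -75.5 toolx [ 0.001  0.001 -1.   ] j7 -1.05 j [-1.02  0.31  1.12  2.03 -0.33  1.   -1.05] grip 0.211
offset [   3.1 -193.3  -84.3] twist 1.4 or -178.6
```

Request:
send_rows(
  grip=[255, 255, 255, 255, 255],
  offset=[
    [3, -193, -84],
    [3, -193, -84],
    [3, -193, -84],
    [3, -193, -84],
    [3, -193, -84],
  ],
  twist=[1.4, 1.4, 1.4, 1.4, 1.4],
)

```text
clock: 16.13
position: [0.5161, 0.1796, 0.0797]
ee_rot: [0.703, 0.083, -0.702, 0.083]
ft_force: [0.8, 0.1, 1.3]
grip_width: 0.213
```

Request:
send_rows(
  grip=[255, 255, 255, 255, 255],
  offset=[
    [10, 0, 0],
    [25, 0, 0],
    [30, 0, 0],
    [30, 0, 0],
    [30, 0, 0],
  ],
  twist=[0, 0, 0, 0, 0],
)

```text
clock: 16.55
position: [0.5162, 0.1762, 0.0495]
ee_rot: [0.702, 0.082, -0.702, 0.082]
ft_force: [0.2, -1.0, -0.1]
grip_width: 0.215
```

```bash
python3 - <<'E'
from h import *
plan(.518,.181,.021,13.1)
p,d=viewer.camera("side")
cv2.imwrite("pics/s12.png",cv2.resize(p[120:230,150:320],None,fx=4.5,fy=4.5,interpolation=cv2.INTER_CUBIC))
E
```

```text
t 16.55 pos [0.5162 0.1762 0.0495] yaw(jaw) -76.6 toolx [ 0. -0. -1.] j7 -1.35 j [-1.2   0.5   0.96  1.9  -0.49  0.99 -1.35] grip 0.215
offset [28.5 -4.3 -2.9] twist 0.3 or -179.7
```

View pics/s12.png

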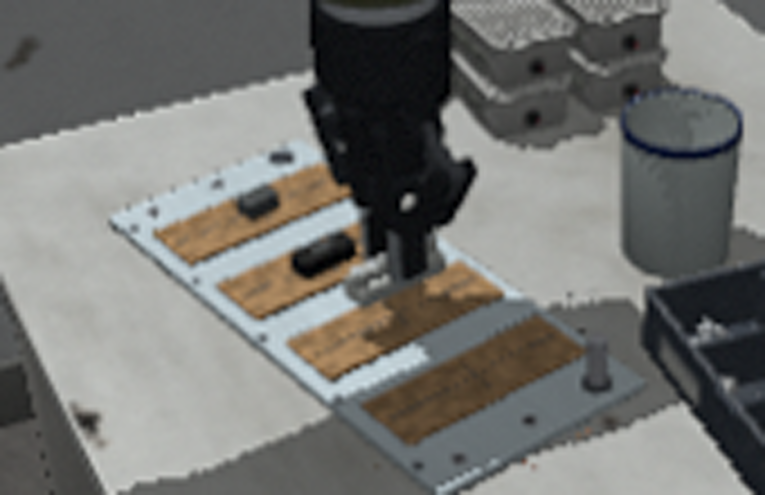

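Request:
send_rows(
  grip=[255, 255, 255, 255, 255],
  offset=[
    [8, -4.3, -2.9],
    [18, -4.3, -2.9],
    [26, -4.3, -2.9],
    [28, -4.3, -2.9],
    [28, -4.3, -2.9],
  ],
  twist=[0.3, 0.3, 0.3, 0.3, 0.3],
)

```text
clock: 17.02
position: [0.5176, 0.182, 0.0209]
ee_rot: [-0.702, -0.081, 0.703, -0.081]
ft_force: [-3.9, 0.7, 10.4]
grip_width: 0.211
```

Request:
send_rows(
  grip=[255, 255, 255, 255, 255],
  offset=[
    [0, 0, 0],
    [0, 0, 0],
    [0, 0, 0],
    [0, 0, 0],
    [0, 0, 0],
  ],
  twist=[0, 0, 0, 0, 0],
)

```text
clock: 17.43
position: [0.5176, 0.1821, 0.021]
ee_rot: [-0.702, -0.081, 0.703, -0.081]
ft_force: [-4.7, 1.4, 9.6]
grip_width: 0.213
```

```bash
python3 - <<'E'
from h import *
plan(.518,.181,.021,13.1)
p,d=viewer.camera("side")
cv2.imwrite("pics/s13.png",cv2.resize(p[140:230,190:320],None,fx=6,fy=6,interpolation=cv2.INTER_CUBIC))
E
```

```text
t 17.43 pos [0.5176 0.1821 0.021 ] yaw(jaw) -76.9 toolx [-0.001  0.    -1.   ] j7 -1.33 j [-1.16  0.55  0.92  1.91 -0.54  0.95 -1.33] grip 0.213
offset [-0.   1.1 -0.1] twist 0.0 or -180.0
```

View pics/s13.png

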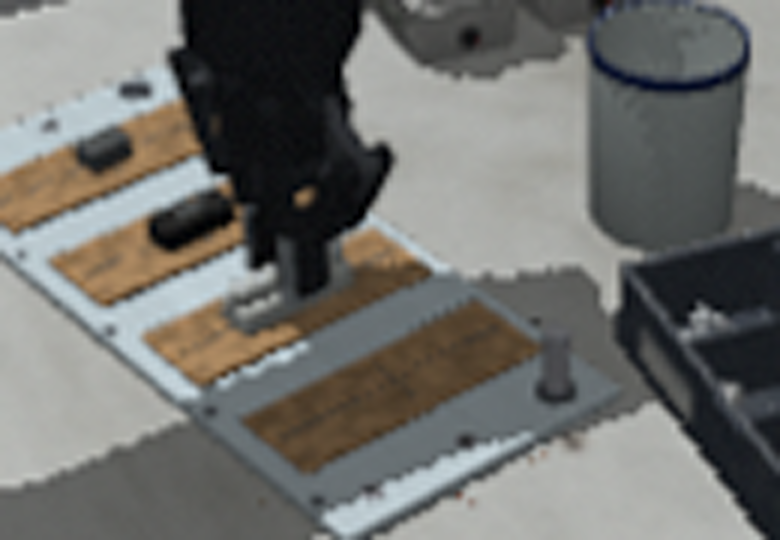

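Request:
send_rows(
  grip=[255, 120, 120, 120, 120],
  offset=[
    [-0.5, 0, 0],
    [-0.5, 0, 0],
    [-0.5, 0, 0],
    [-0.5, 0, 0],
    [-0.5, 0, 0],
  ],
  twist=[0, 0, 0, 0, 0],
)

```text
clock: 17.9
position: [0.5178, 0.1816, 0.0213]
ee_rot: [-0.702, -0.081, 0.703, -0.081]
ft_force: [0.5, -0.1, 0.1]
grip_width: 0.525
```

Request:
send_rows(
  grip=[120, 120, 120, 120, 120],
  offset=[
    [-15, 0, 0],
    [-50, 0, 0],
    [-75, 0, 0],
    [-75, 40, 0],
    [-75, 80, 0],
  ],
  twist=[0, 0, 0, -7, -14],
)

```text
clock: 18.32
position: [0.5367, 0.1066, 0.0978]
ee_rot: [0.687, 0.17, -0.685, 0.17]
ft_force: [0.4, -1.8, -0.2]
grip_width: 0.527
```

```bash
python3 - <<'E'
from h import *
plan(.566,-.346,.10,105)
p,d=viewer.camera("side")
cv2.imwrite("pics/s14.png",cv2.resize(p[120:230,150:320],None,fx=4.5,fy=4.5,interpolation=cv2.INTER_CUBIC))
E
```

```text
t 18.32 pos [0.5367 0.1066 0.0978] yaw(jaw) -62.2 toolx [ 0.002  0.001 -1.   ] j7 -1.04 j [-1.08  0.41  0.98  1.87 -0.39  1.07 -1.04] grip 0.527
offset [ -2.6 414.  185.4] twist -77.2 or 102.8
```

View pics/s14.png

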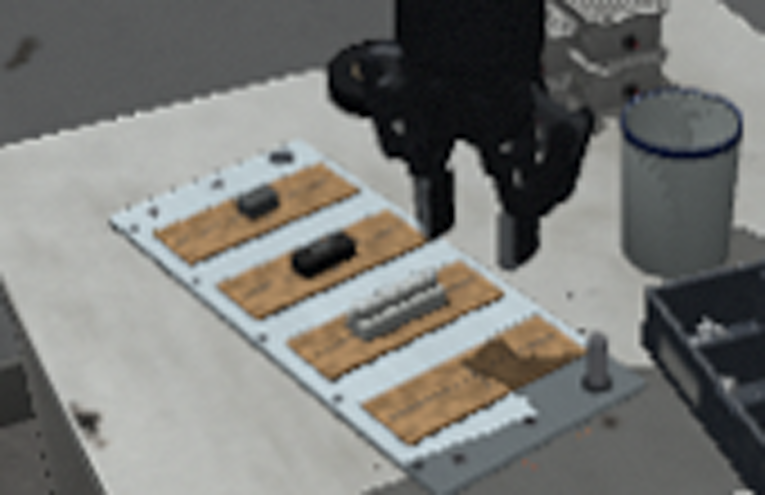

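Terminal is placed: it sits mid-pad in the crop at about (400,305). Now for the bar.

Request:
send_rows(
  grip=[110, 110, 110, 110, 110],
  offset=[
    [-3, 414, 185],
    [-3, 414, 185],
    [-3, 414, 185],
    [-3, 414, 185],
    [-3, 414, 185],
  ],
  twist=[-77, -77, -77, -77, -77],
)

```text
clock: 18.78
position: [0.5466, -0.0962, 0.0979]
ee_rot: [0.608, 0.362, -0.608, 0.362]
ft_force: [0.8, -0.0, 0.9]
grip_width: 0.57
```

```bash
python3 - <<'E'
from h import *
plan(.566,-.346,.10,105)
E
```

```text
t 18.78 pos [ 0.5466 -0.0962  0.0979] yaw(jaw) -28.5 toolx [ 0. -0. -1.] j7 -0.12 j [-0.63  0.4   0.87  1.84 -0.34  1.06 -0.12] grip 0.57
offset [ -2.1 136.2 210.3] twist -43.5 or 136.5
```

Request:
send_rows(
  grip=[110, 110, 110, 110, 110],
  offset=[
    [-2, 136, 210],
    [-2, 136, 210],
    [-2, 136, 210],
    [-2, 136, 210],
    [-2, 136, 210],
  ],
  twist=[-43.5, -43.5, -43.5, -43.5, -43.5],
)

```text
clock: 19.2
position: [0.5613, -0.295, 0.0992]
ee_rot: [0.474, 0.525, -0.474, 0.525]
ft_force: [1.0, 0.2, 1.1]
grip_width: 0.573
```

```bash
python3 - <<'E'
from h import *
plan(.566,-.346,.06,105)
E
```

```text
t 19.2 pos [ 0.5613 -0.295   0.0992] yaw(jaw) 5.9 toolx [-0.  0. -1.] j7 0.79 j [-0.13  0.54  0.72  1.62 -0.38  1.13  0.79] grip 0.573
offset [39.2 -0.6 51.2] twist -9.1 or 170.9
```

Request:
send_rows(
  grip=[110, 110, 110, 110, 110],
  offset=[
    [10, -1, 51],
    [39, -1, 51],
    [39, -1, 51],
    [39, -1, 51],
    [39, -1, 51],
  ],
  twist=[-9, -9, -9, -9, -9],
)

```text
clock: 19.62
position: [0.566, -0.3435, 0.0611]
ee_rot: [0.433, 0.559, -0.433, 0.559]
ft_force: [-0.6, 0.4, -0.8]
grip_width: 0.57
```

```bash
python3 - <<'E'
from h import *
plan(.566,-.3465,.009,105)
p,d=viewer.camera("side"); C=cloud("side",d)
cv2.imwrite("pics/s15.png",cv2.resize(p[240:400,270:470],None,fx=3.7,fy=3.7,interpolation=cv2.INTER_CUBIC))
for r in viewer.regions_of("bar","side")[:1]:
    reg=r["region"]; Q=C[reg];Q=Q[(Q[:,2]>.012)&(Q[:,2]<.03)]; print(r["score"],r["box"],rect(Q[:,:2]))
E
```

```text
t 19.62 pos [ 0.566  -0.3435  0.0611] yaw(jaw) 14.5 toolx [ 0. -0. -1.] j7 1.02 j [ 0.    0.63  0.66  1.56 -0.42  1.09  1.02] grip 0.57
offset [52.1 -0.7  2.9] twist -0.5 or 179.5
0.59 [348.3, 313.1, 60.1, 49.6] (array([ 0.56447601, -0.34920599]), 117.48450469970703, 24.178720474243164, -73.65267181396484)
```

View pics/s15.png

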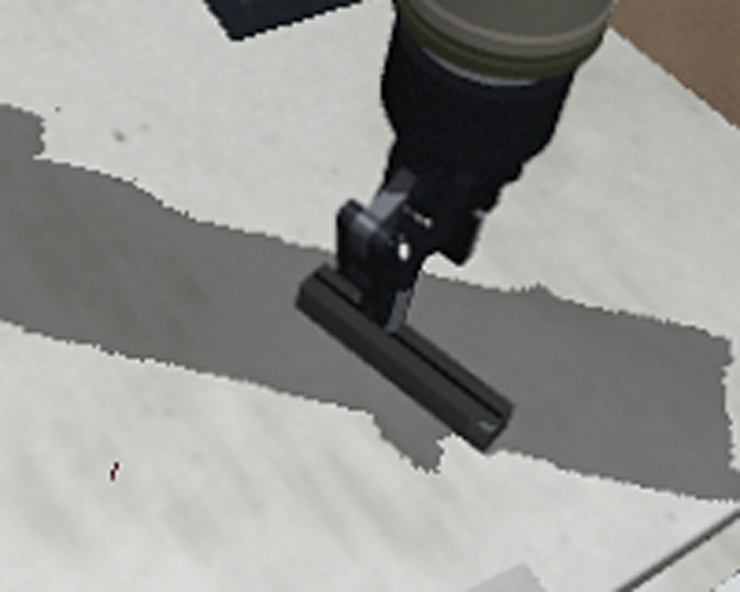

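Request:
send_rows(
  grip=[110, 110, 110, 110, 110],
  offset=[
    [15, -0.7, 3],
    [40, -0.7, 3],
    [50, -0.7, 3],
    [52, -0.7, 3],
    [52, -0.7, 3],
  ],
  twist=[-0.5, -0.5, -0.5, -0.5, -0.5],
)

```text
clock: 20.13
position: [0.5654, -0.3468, 0.0082]
ee_rot: [0.43, 0.562, -0.43, 0.561]
ft_force: [-0.0, 0.5, 0.6]
grip_width: 0.569
```

Request:
send_rows(
  grip=[255, 255, 255, 255, 255],
  offset=[
    [0, 0, 0],
    [0, 0, 0],
    [0, 0, 0],
    [0, 0, 0],
    [0, 0, 0],
  ],
  twist=[0, 0, 0, 0, 0],
  newtons=60,
)

```text
clock: 20.55
position: [0.5663, -0.3479, 0.0102]
ee_rot: [0.43, 0.56, -0.43, 0.562]
ft_force: [-0.9, 1.4, 6.6]
grip_width: 0.237
```

```bash
python3 - <<'E'
from h import *
plan(.535,.108,.10,13.1)
E
```

```text
t 20.55 pos [ 0.5663 -0.3479  0.0102] yaw(jaw) 15.1 toolx [ 0.002 -0.001 -1.   ] j7 1.06 j [ 0.03  0.69  0.63  1.58 -0.46  1.01  1.06] grip 0.237
offset [ -90.5   88.4 -448.2] twist -88.0 or 92.0
```

Request:
send_rows(
  grip=[255, 255, 255, 255, 255],
  offset=[
    [-25, 0, 0],
    [-65, 0, 0],
    [-91, 88, -448],
    [-91, 88, -448],
    [-91, 88, -448],
  ],
  twist=[0, 0, -88, -88, -88],
)

```text
clock: 20.97
position: [0.5568, -0.2221, 0.0817]
ee_rot: [0.316, 0.632, -0.317, 0.633]
ft_force: [1.3, 1.4, -1.4]
grip_width: 0.24
```

```bash
python3 - <<'E'
from h import *
plan(.535,.108,.10,13.1)
E
```

```text
t 20.97 pos [ 0.5568 -0.2221  0.0817] yaw(jaw) 36.8 toolx [ 0.002 -0.001 -1.   ] j7 1.17 j [-0.18  0.45  0.6   1.73 -0.29  1.05  1.17] grip 0.24
offset [ -18.7  180.4 -277.3] twist -66.3 or 113.7
```

Request:
send_rows(
  grip=[255, 255, 255, 255, 255],
  offset=[
    [-19, 180, -277],
    [-19, 180, -277],
    [-19, 180, -277],
    [-19, 180, -277],
    [-19, 180, -277],
  ],
  twist=[-66, -66, -66, -66, -66],
)

```text
clock: 21.38
position: [0.5438, -0.0134, 0.0934]
ee_rot: [0.106, 0.699, -0.106, 0.7]
ft_force: [0.3, -0.2, -0.7]
grip_width: 0.236
```

```bash
python3 - <<'E'
from h import *
plan(.535,.108,.09,13.1)
E
```

```text
t 21.38 pos [ 0.5438 -0.0134  0.0934] yaw(jaw) 72.7 toolx [ 0.001 -0.    -1.   ] j7 1.33 j [-0.43  0.29  0.43  1.86 -0.14  1.02  1.33] grip 0.236
offset [  3.3 113.3 -44.5] twist -30.4 or 149.6
```

Request:
send_rows(
  grip=[255, 255, 255, 255, 255],
  offset=[
    [3, 113, -44.5],
    [3, 113, -44.5],
    [3, 113, -44.5],
    [3, 113, -44.5],
    [3, 113, -44.5],
  ],
  twist=[-30.4, -30.4, -30.4, -30.4, -30.4],
)

```text
clock: 21.8
position: [0.5355, 0.1092, 0.0899]
ee_rot: [-0.083, 0.702, 0.083, 0.702]
ft_force: [-0.1, -2.1, -0.6]
grip_width: 0.239
```

Request:
send_rows(
  grip=[255, 255, 255, 255, 255],
  offset=[
    [10, 0, 0],
    [25, 0, 0],
    [40, 0, 0],
    [40, 0, 0],
    [40, 0, 0],
  ],
  twist=[0, 0, 0, 0, 0],
)

```text
clock: 22.22
position: [0.5354, 0.1051, 0.0488]
ee_rot: [-0.078, 0.703, 0.077, 0.702]
ft_force: [-0.7, -0.9, -1.5]
grip_width: 0.235
```

```bash
python3 - <<'E'
from h import *
plan(.535,.108,.0225,13.1)
p,d=viewer.camera("side")
cv2.imwrite("pics/s16.png",cv2.resize(p[130:240,170:330],None,fx=4.9,fy=4.9,interpolation=cv2.INTER_CUBIC))
C=cloud("side",d)
for r in viewer.regions_of("bar","side")[:1]: print(r["score"],r["box"]); reg=r["region"]; Q=C[reg];Q=Q[(Q[:,2]>.03)&(Q[:,2]<.06)]; print(len(Q),rect(Q[:,:2]))
E
```

```text
t 22.22 pos [0.5354 0.1051 0.0488] yaw(jaw) 102.6 toolx [-0.002 -0.001 -1.   ] j7 1.61 j [-0.52  0.34  0.28  1.88 -0.12  0.94  1.61] grip 0.235
offset [26.3  2.9  0.3] twist -0.5 or 179.5
0.7 [232.6, 179.5, 47.9, 29.8]
217 (array([0.53313721, 0.10649552]), 121.07634735107422, 28.808551788330078, 12.423540115356445)
```

View pics/s16.png

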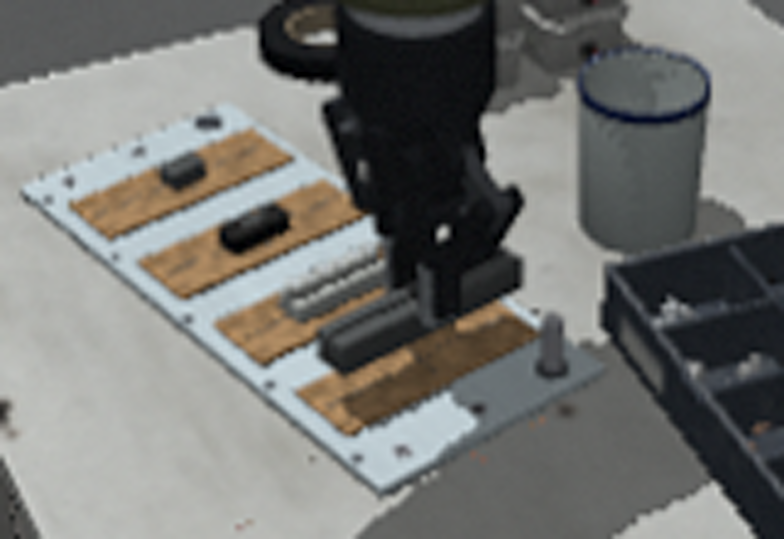

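Request:
send_rows(
  grip=[255, 255, 255, 255, 255],
  offset=[
    [8, 2.9, 1.8],
    [18, 2.9, 1.8],
    [24, 2.9, 1.8],
    [26, 2.9, 1.8],
    [26, 2.9, 1.8],
  ],
  twist=[-0.5, -0.5, -0.5, -0.5, -0.5],
)

```text
clock: 22.73
position: [0.5365, 0.109, 0.0228]
ee_rot: [-0.082, 0.703, 0.081, 0.702]
ft_force: [0.0, -0.6, -1.1]
grip_width: 0.237
```

Request:
send_rows(
  grip=[255, 255, 120, 120, 120],
  offset=[
    [0, 0, 0],
    [0, 0, 0],
    [0, 0, 0],
    [0, 0, 0],
    [0, 0, 0],
  ],
  twist=[0, 0, 0, 0, 0],
)

```text
clock: 23.15
position: [0.5373, 0.1092, 0.0238]
ee_rot: [-0.082, 0.702, 0.082, 0.703]
ft_force: [-0.6, 0.1, -0.1]
grip_width: 0.526
```

Request:
send_rows(
  grip=[120, 120, 120, 120, 120],
  offset=[
    [-10, 0, 0],
    [-50, 0, 0],
    [-90, 0, 0],
    [-90, -40, 0],
    [-90, -80, 0],
  ],
  twist=[0, 0, 0, 7, 14],
)

```text
clock: 23.57
position: [0.5573, 0.0331, 0.1173]
ee_rot: [0.005, 0.705, -0.004, 0.709]
ft_force: [0.9, -0.6, 0.1]
grip_width: 0.535
```

Request:
send_rows(
  grip=[120, 120, 120, 120, 120],
  offset=[
    [0, -200, 0],
    [0, -200, 0],
    [0, -200, 0],
    [0, -200, 0],
    [0, -200, 0],
  ],
  twist=[36, 36, 36, 36, 36],
)

```text
clock: 23.98
position: [0.5523, -0.1723, 0.115]
ee_rot: [0.224, 0.67, -0.225, 0.671]
ft_force: [1.0, 0.1, 0.8]
grip_width: 0.533
```

```bash
cat > meas.py <<'E'
from h import *
import sys
tag=sys.argv[1]
for n in ("top","side"):
    p,d=viewer.camera(n); cv2.imwrite(f"pics/{n}_{tag}.png",p)
    z=p[180:290,100:280] if n=="top" else p[140:240,170:330]
    cv2.imwrite(f"pics/{n}_{tag}z.png",cv2.resize(z,None,fx=4.4,fy=4.4,interpolation=cv2.INTER_CUBIC))
    C=cloud(n,d); print(n,monitor.get_obs()["clock"])
    A=np.radians(13.1); ux=np.array([np.cos(A),np.sin(A)]); uy=np.array([-ux[1],ux[0]])
    pads={"top":[(.5351,.1082),(.5178,.1812),(.5013,.2539),(.4839,.3271)],"side":[(.5342,.1071),(.5172,.1808),(.4999,.2541),(.4828,.3276)]}[n]
    for k,h,c in zip(("bar","terminal","dongle","plug"),(.02,.0205,.012,.012),pads):
        D=C[...,:2]-np.array(c); s=D@ux; t=D@uy
        m=(abs(s)<.07)&(abs(t)<.03)&(C[...,2]>.0185 if h<.015 else C[...,2]>.022)&(C[...,2]<.05)
        Q=np.c_[s[m],t[m]]*1000
        ev=np.linalg.eigh(np.cov(Q.T))[1][:,1]; (cc,wh,a)=cv2.minAreaRect(Q.astype(np.float32))
        print(k,len(Q),"rect c",np.round(cc,1),np.round(wh),"s",np.percentile(Q[:,0],[1,99]).round(1),"t",np.percentile(Q[:,1],[2,98]).round(1),"ang",round((np.degrees(np.arctan2(ev[1],ev[0]))+90)%180-90,1),"z",np.percentile(C[m][:,2],[50,95]).round(4))
E
python3 meas.py e; python3 -c "
from h import *
plan(.5,-.1,.1,90)"
```

```text
top 24.0333
bar 454 rect c [ 3.2 -1.5] [ 22. 118.] s [-54.6  60.7] t [-12.3   8.9] ang 0.0 z [0.0325 0.0361]
terminal 195 rect c [ 0.4 -0.9] [20. 59.] s [-28.6  29.2] t [-10.6   8.5] ang 0.1 z [0.0281 0.0351]
dongle 134 rect c [-0.6 -1. ] [41. 19.] s [-20.9  19.4] t [-10.1   7.8] ang 1.0 z [0.0243 0.0271]
plug 76 rect c [-1.2 -1.1] [30. 16.] s [-12.6  13.7] t [-9.2  6.5] ang -4.2 z [0.0235 0.0264]
side 24.0833
bar 399 rect c [0.7 0.2] [ 26. 118.] s [-57.7  58.7] t [-10.9  12.2] ang -0.4 z [0.0337 0.0361]
terminal 152 rect c [-1.6 -1.3] [61. 22.] s [-32.   26.6] t [-10.3   6.7] ang -0.9 z [0.0289 0.0362]
dongle 87 rect c [-2.3 -0.3] [24. 42.] s [-22.4  17.4] t [-11.1   9.4] ang -2.0 z [0.0254 0.0283]
plug 40 rect c [ 1.7 -2.9] [27. 18.] s [-11.9  13.6] t [-11.    6.2] ang -4.2 z [0.0235 0.0259]
t 24.08 pos [ 0.5516 -0.176   0.115 ] yaw(jaw) 52.7 toolx [ 0.001 -0.004 -1.   ] j7 1.32 j [-0.24  0.36  0.57  1.75 -0.21  1.09  1.32] grip 0.532
offset [ 14.7  29.2 -87.1] twist 52.7 or -127.3
```

View pics/top_ez.png

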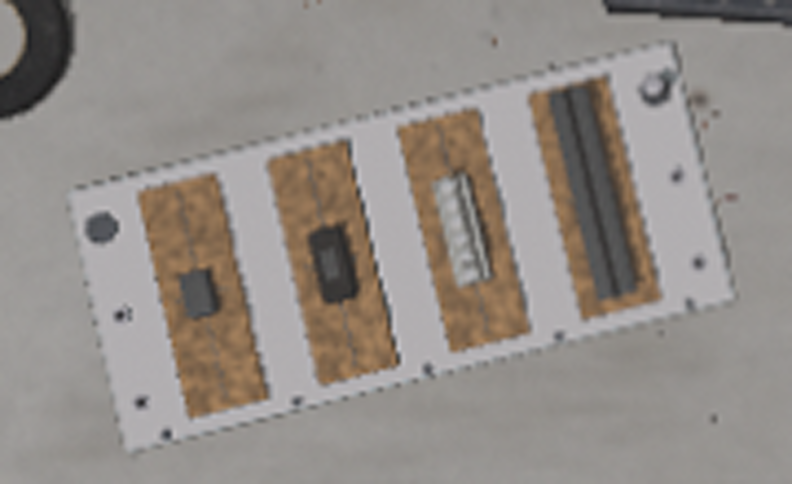

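View pics/side_ez.png

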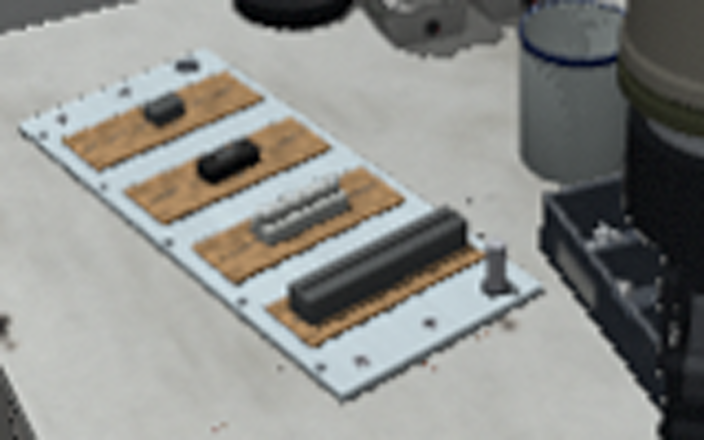

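```bash
cat > m2.py <<'E'
from h import *
import sys
tag=sys.argv[1]
n="top"; p=cv2.imread(f"pics/top_{tag}.png"); S=6
P=cv2.resize(p[180:290,100:280],None,fx=S,fy=S,interpolation=cv2.INTER_CUBIC); hsv=cv2.cvtColor(P,cv2.COLOR_BGR2HSV)
cork=(hsv[...,1]>85)&(hsv[...,0]<25)
v,u=np.mgrid[0:P.shape[0],0:P.shape[1]]; px=np.c_[(u.ravel()+.5)/S-.5+100,(v.ravel()+.5)/S-.5+180]
A=np.radians(13.1); ux=np.array([np.cos(A),np.sin(A)]); uy=np.array([-ux[1],ux[0]])
pads=[(.5351,.1082),(.5178,.1812),(.5013,.2539),(.4839,.3271)]
X12=ray_plane(n,px,.012)[:,:2]
for k,h,c in zip(("bar","terminal","dongle","plug"),(.032,.024,.024,.024),pads):
    def st(X): D=X-np.array(c); return D@ux*1000,D@uy*1000
    s,t=st(X12); cm=cork.ravel()&(abs(s)<70)&(abs(t)<30)
    # cork edges: use columns away from part
    pe=np.r_[np.percentile(s[cm&(abs(t)<20)],[.5,99.5]),np.percentile(t[cm&(abs(s)<60)],[.5,99.5])]
    X=ray_plane(n,px,h)[:,:2]; s2,t2=st(X)
    m=((~cork).ravel()&(abs(s)<60 if k!="bar" else abs(s)<63)&(abs(t)<18)).reshape(cork.shape).astype(np.uint8)
    m=cv2.morphologyEx(m,cv2.MORPH_OPEN,np.ones((13,13)))
    nl,L,stt,ce=cv2.connectedComponentsWithStats(m); i=1+np.argmax(stt[1:,4]); mm=(L==i).ravel()
    (cc,wh,a)=cv2.minAreaRect(np.c_[s2[mm],t2[mm]].astype(np.float32)); ev=np.linalg.eigh(np.cov(np.c_[s2[mm],t2[mm]].T))[1][:,1]
    print(k,"pad s,t",pe.round(1),"mid",((pe[0]+pe[1])/2).round(1),((pe[2]+pe[3])/2).round(1),"part",np.round(cc,1),np.round(wh,1),"mean",s2[mm].mean().round(1),t2[mm].mean().round(1),"ang",round((np.degrees(np.arctan2(ev[1],ev[0]))+90)%180-90,1))
E
python3 m2.py e
python3 - <<'E'
from h import *
# overlay ideal outlines
p=cv2.imread("pics/top_e.png"); q=cv2.imread("pics/side_e.png"); 
A=np.radians(13.1); ux=np.array([np.cos(A),np.sin(A)]); uy=np.array([-ux[1],ux[0]])
out=[]
for n,im,(x0,y0,w,h),c in (("top",p,(125,190,145,95),(.535,.108)),("side",q,(170,140,135,100),(.5345,.1075))):
    S=5.4 if n=="top" else 5.4
    I=cv2.resize(im[y0:y0+h,x0:x0+w],None,fx=S,fy=S,interpolation=cv2.INTER_CUBIC)
    for L,W,z,col in ((130,46,.012,(0,255,0)),(118,22,.032,(0,0,255)),(118,22,.012,(255,0,0))):
        cs=[np.r_[np.array(c)+(a*L*ux+b*W*uy)/2000,z] for a,b in ((1,1),(1,-1),(-1,-1),(-1,1))]
        uv=(proj(n,cs)-[x0-.5,y0-.5])*S
        cv2.polylines(I,[np.round(uv*16).astype(np.int32)],True,col,1,cv2.LINE_AA,4)
    cv2.imwrite(f"pics/ov_{n}.png",I)
E
```

```text
bar pad s,t [-62.8  63.  -21.4  21.6] mid 0.1 0.1 part [ 1.1 -1.8] [ 27.9 119.1] mean 1.5 -1.7 ang -0.1
terminal pad s,t [-62.4  63.5 -21.6  21.7] mid 0.6 0.0 part [ 0.4 -1.3] [25. 65.] mean 0.1 -1.1 ang -0.1
dongle pad s,t [-62.9  63.2 -21.7  21.7] mid 0.1 0.0 part [-1.7 -3. ] [24.2 42.8] mean -1.6 -2.7 ang 0.3
plug pad s,t [-62.7  63.5 -21.7  21.7] mid 0.4 0.0 part [ 1.  -2.4] [22.4 27.4] mean 0.7 -1.8 ang 3.5
```

View pics/ov_top.png

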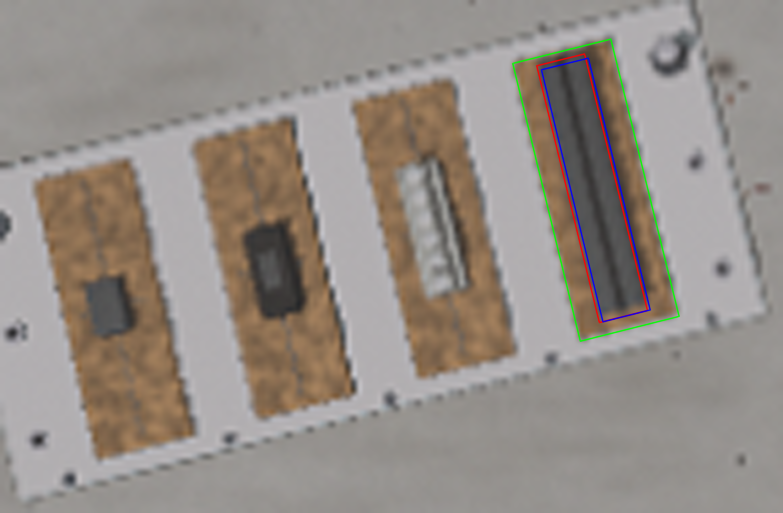

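View pics/ov_side.png

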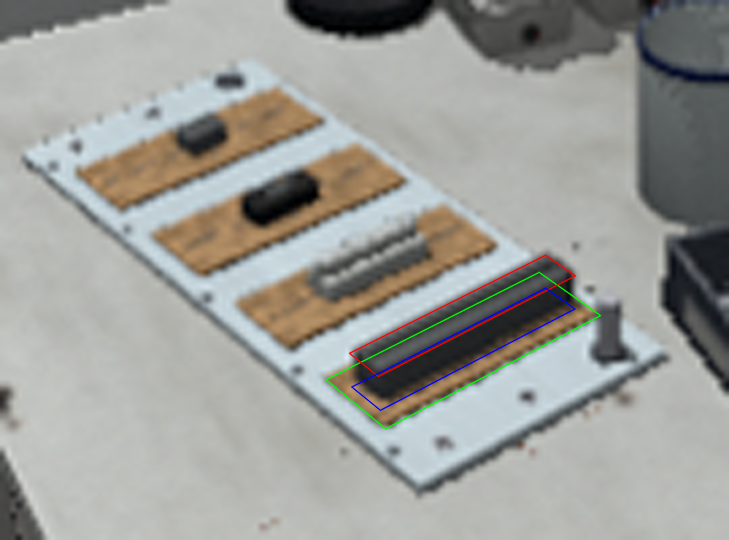

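```bash
cat > m3.py <<'E'
from h import *
import sys
from scipy.ndimage import map_coordinates
p=cv2.imread(f"pics/{sys.argv[1]}_{sys.argv[2]}.png"); n=sys.argv[1]
A=np.radians(13.1); ux=np.array([np.cos(A),np.sin(A)]); uy=np.array([-ux[1],ux[0]])
pads={"top":[(.5351,.1082),(.5178,.1812),(.5013,.2539),(.4839,.3271)],"side":[(.5342,.1071),(.5172,.1808),(.4999,.2541),(.4828,.3276)]}[n]
def prof(c,z,s,t):
    S,T=np.meshgrid(s,t); X=np.c_[(np.array(c)+(S.ravel()[:,None]*ux+T.ravel()[:,None]*uy)/1000),np.full(S.size,z)]
    uv=proj(n,X); sat=p.max(2).astype(float)-p.min(2)   # cork is colourful, parts & plate grey
    return map_coordinates(sat,[uv[:,1],uv[:,0]],order=1).reshape(S.shape)
s=np.arange(-72,72.5,.5)
for k,z,ts,c,L in zip(("bar","terminal","dongle","plug"),(.032,.024,.024,.024),((-6,0,6),)*4,pads,(118,61,42,26)):
    pr=prof(c,z,s,np.linspace(-5,5,9)).mean(0)
    a=prof(c,.012,s,np.r_[-19:-14,15:20]).mean(0)
    th=(a[abs(s)<50].mean()+4)/2
    def cross(q,y): 
        i=np.nonzero((y[:-1]-th)*(y[1:]-th)<0)[0]; return (q[i]+.5*(th-y[i])/(y[i+1]-y[i])).round(1)
    print(k,"part crossings",cross(s,pr),"pad",cross(s,a),"th",th.round())
E
python3 m3.py top e; python3 m3.py side e
```

```text
bar part crossings [-64.2 -56.8] pad [-64.   64.7] th 29.0
terminal part crossings [-63.8 -30.5  31.1  63.6] pad [-63.6  65. ] th 31.0
dongle part crossings [-64.3 -22.5  19.4  63.1] pad [-64.3  64.5] th 31.0
plug part crossings [-64.3 -12.3  14.1  63.6] pad [-64.   65.1] th 31.0
bar part crossings [-63.8] pad [-67.8 -65.4  65.1] th 20.0
terminal part crossings [-35.3  30.7  55.7] pad [-64.9  65.9] th 25.0
dongle part crossings [-22.7  18.8  55.5] pad [-64.5  65.4] th 29.0
plug part crossings [-14.8  13.5  55.1] pad [-64.1  65.4] th 32.0
```

```bash
python3 -c "
from h import *
plan(.5365,.109,.10,13.1)"
```

```text
t 24.08 pos [ 0.5516 -0.176   0.115 ] yaw(jaw) 52.7 toolx [ 0.001 -0.004 -1.   ] j7 1.32 j [-0.24  0.36  0.57  1.75 -0.21  1.09  1.32] grip 0.532
offset [  14.   217.5 -184.9] twist -50.4 or 129.6
```

Request:
send_rows(
  grip=[120, 120, 120, 120, 120],
  offset=[
    [13, 217, -185],
    [13, 217, -185],
    [13, 217, -185],
    [13, 217, -185],
    [13, 217, -185],
  ],
  twist=[-50, -50, -50, -50, -50],
)

```text
clock: 24.5
position: [0.5384, 0.0412, 0.1051]
ee_rot: [0.002, 0.707, -0.002, 0.708]
ft_force: [1.7, 0.1, 0.2]
grip_width: 0.529
```

```bash
python3 -c "
from h import *
plan(.5365,.109,.08,13.1)"
```

```text
t 24.5 pos [0.5384 0.0412 0.1051] yaw(jaw) 89.7 toolx [ 0.001  0.    -1.   ] j7 1.49 j [-0.48  0.26  0.37  1.86 -0.11  1.04  1.49] grip 0.529
offset [25.1 67.8 -2.3] twist -13.4 or 166.6
```

Request:
send_rows(
  grip=[120, 120, 120, 120, 120],
  offset=[
    [5, 68, -2.3],
    [25, 68, -2.3],
    [25, 68, -2.3],
    [25, 68, -2.3],
    [25, 68, -2.3],
  ],
  twist=[-13.4, -13.4, -13.4, -13.4, -13.4],
)

```text
clock: 24.92
position: [0.5375, 0.1064, 0.0797]
ee_rot: [-0.078, 0.703, 0.077, 0.703]
ft_force: [-0.3, -0.6, 0.4]
grip_width: 0.528
```

Request:
send_rows(
  grip=[120, 120, 120, 120, 120],
  offset=[
    [10, 0, 0],
    [25, 0, 0],
    [30, 0, 0],
    [30, 0, 0],
    [30, 0, 0],
  ],
  twist=[0, 0, 0, 0, 0],
)

```text
clock: 25.33
position: [0.5373, 0.1062, 0.0491]
ee_rot: [-0.078, 0.703, 0.077, 0.703]
ft_force: [-0.2, 0.6, -0.4]
grip_width: 0.528
```

```bash
python3 -c "
from h import *
plan(.5365,.109,.024,13.1)"
```

```text
t 25.33 pos [0.5373 0.1062 0.0491] yaw(jaw) 102.6 toolx [-0.    -0.001 -1.   ] j7 1.61 j [-0.53  0.35  0.29  1.87 -0.12  0.94  1.61] grip 0.528
offset [25.1  2.9 -0.2] twist -0.5 or 179.5
```

Request:
send_rows(
  grip=[120, 120, 120, 120, 120],
  offset=[
    [8, 2.9, 0],
    [18, 2.9, 0],
    [24, 2.9, 0],
    [25.5, 2.9, 0],
    [25.5, 2.9, 0],
  ],
  twist=[-0.5, -0.5, -0.5, -0.5, -0.5],
)

```text
clock: 25.75
position: [0.5361, 0.1096, 0.0228]
ee_rot: [-0.081, 0.703, 0.081, 0.702]
ft_force: [0.5, 0.4, 0.6]
grip_width: 0.53
```

Request:
send_rows(
  grip=[255, 255, 255, 255, 255],
  offset=[
    [0, 0, 0],
    [0, 0, 0],
    [0, 0, 0],
    [0, 0, 0],
    [0, 0, 0],
  ],
  twist=[0, 0, 0, 0, 0],
)

```text
clock: 26.17
position: [0.537, 0.1098, 0.0241]
ee_rot: [-0.081, 0.702, 0.081, 0.703]
ft_force: [-1.1, -1.3, 5.7]
grip_width: 0.234
```

Request:
send_rows(
  grip=[255, 255, 255, 255, 255],
  offset=[
    [-4, 0, 0],
    [-4, 0.8, -2],
    [-4, 0.8, -2],
    [-1, 0.8, -2],
    [-0.5, 0.8, -2],
  ],
  twist=[0, 0, 0, 0, 0],
)

```text
clock: 26.58
position: [0.5344, 0.1102, 0.0241]
ee_rot: [-0.081, 0.702, 0.081, 0.702]
ft_force: [-3.1, -0.6, 9.9]
grip_width: 0.234
```

Request:
send_rows(
  grip=[255, 255, 120, 120, 120],
  offset=[
    [0, 0, 0],
    [0, 0, 0],
    [0, 0, 0],
    [0, 0, 0],
    [0, 0, 0],
  ],
  twist=[0, 0, 0, 0, 0],
)

```text
clock: 27.0
position: [0.5344, 0.11, 0.0238]
ee_rot: [-0.081, 0.703, 0.081, 0.702]
ft_force: [-0.7, -0.7, 0.3]
grip_width: 0.531
```

Request:
send_rows(
  grip=[120, 120, 120, 120, 120],
  offset=[
    [-10, 0, 0],
    [-40, 0, 0],
    [-70, 0, 0],
    [-70, 30, -4],
    [-70, 65, -4],
  ],
  twist=[0, 0, 0, 0, 0],
)

```text
clock: 27.42
position: [0.5175, 0.1708, 0.0969]
ee_rot: [-0.079, 0.701, 0.079, 0.704]
ft_force: [0.2, 1.2, -0.1]
grip_width: 0.529
```

```bash
python3 -c "
from h import *
plan(.501,.254,.06,13.1)"
```

```text
t 27.42 pos [0.5175 0.1708 0.0969] yaw(jaw) 102.8 toolx [ 0.004  0.    -1.   ] j7 1.46 j [-0.63  0.27  0.26  1.85 -0.08  1.03  1.46] grip 0.529
offset [36.9 84.8  2.3] twist -0.3 or 179.7
```

Request:
send_rows(
  grip=[120, 120, 120, 120, 120],
  offset=[
    [0, 40, 2],
    [20, 85, 2],
    [37, 85, 2],
    [37, 85, 2],
    [37, 85, 2],
  ],
  twist=[-0.3, -0.3, -0.3, -0.3, -0.3],
)

```text
clock: 27.83
position: [0.4978, 0.2556, 0.0568]
ee_rot: [-0.084, 0.703, 0.083, 0.702]
ft_force: [1.0, -0.3, 0.4]
grip_width: 0.531
```

Request:
send_rows(
  grip=[120, 120, 120, 120, 120],
  offset=[
    [5, 0, 0],
    [10, 0, 0],
    [10, 0, 0],
    [10, 0, 0],
    [10, 0, 0],
  ],
  twist=[0, 0, 0, 0, 0],
)

```text
clock: 28.25
position: [0.4988, 0.2553, 0.0474]
ee_rot: [-0.083, 0.702, 0.082, 0.702]
ft_force: [0.4, 0.1, 0.3]
grip_width: 0.533
```

```bash
python3 -c "
from h import *
plan(.501,.254,.0215,13.1)"
```

```text
t 28.25 pos [0.4988 0.2553 0.0474] yaw(jaw) 103.4 toolx [ 0. -0. -1.] j7 1.32 j [-0.73  0.37  0.21  1.84 -0.09  0.94  1.32] grip 0.533
offset [25.9 -1.7  1.9] twist 0.3 or -179.7
```

Request:
send_rows(
  grip=[120, 120, 120, 120, 120],
  offset=[
    [8, -1.7, 1.9],
    [18, -1.7, 1.9],
    [24, -1.7, 1.9],
    [26, -1.7, 1.9],
    [26, -1.7, 1.9],
  ],
  twist=[0.3, 0.3, 0.3, 0.3, 0.3],
)

```text
clock: 28.67
position: [0.5, 0.2541, 0.0199]
ee_rot: [-0.082, 0.703, 0.081, 0.702]
ft_force: [0.0, 0.8, 0.5]
grip_width: 0.529
```

Request:
send_rows(
  grip=[255, 255, 255, 255, 255],
  offset=[
    [0, 0, 0],
    [0, 0, 0],
    [0, 0, 0],
    [0, 0, 0],
    [0, 0, 0],
  ],
  twist=[0, 0, 0, 0, 0],
  newtons=40,
)

```text
clock: 29.08
position: [0.5009, 0.2547, 0.0214]
ee_rot: [-0.081, 0.702, 0.081, 0.703]
ft_force: [-0.1, -1.1, 2.2]
grip_width: 0.196
```

Request:
send_rows(
  grip=[255, 255, 255, 255, 255],
  offset=[
    [-4, 0, 0],
    [-4, 0.6, 2],
    [-4, 0.6, 2],
    [-1, 0.6, 2],
    [-0.5, 0.6, 2],
  ],
  twist=[0, 0, 0, 0, 0],
)

```text
clock: 29.5
position: [0.5025, 0.2556, 0.0214]
ee_rot: [-0.081, 0.702, 0.081, 0.703]
ft_force: [-1.6, -0.4, 8.4]
grip_width: 0.199
```

Request:
send_rows(
  grip=[255, 255, 120, 120, 120],
  offset=[
    [0, 0, 0],
    [0, 0, 0],
    [0, 0, 0],
    [0, 0, 0],
    [0, 0, 0],
  ],
  twist=[0, 0, 0, 0, 0],
)

```text
clock: 29.92
position: [0.5022, 0.2554, 0.0212]
ee_rot: [-0.081, 0.703, 0.081, 0.702]
ft_force: [0.7, -0.2, -0.1]
grip_width: 0.527
```

Request:
send_rows(
  grip=[120, 120, 120, 120, 120],
  offset=[
    [-10, 0, 0],
    [-40, 0, 0],
    [-80, 0, 0],
    [-90, -40, 0],
    [-90, -80, 0],
  ],
  twist=[0, 0, 0, 0, 0],
)

```text
clock: 30.33
position: [0.5224, 0.1799, 0.1161]
ee_rot: [-0.082, 0.7, 0.084, 0.704]
ft_force: [1.6, -0.2, 0.0]
grip_width: 0.532
```

Request:
send_rows(
  grip=[120, 120, 120, 120, 120],
  offset=[
    [0, -205, -40],
    [0, -205, -40],
    [0, -205, -40],
    [0, -205, -40],
    [0, -205, -40],
  ],
  twist=[36, 36, 36, 36, 36],
)

```text
clock: 30.75
position: [0.5282, -0.0325, 0.1126]
ee_rot: [0.141, 0.693, -0.141, 0.693]
ft_force: [1.1, 0.5, 0.4]
grip_width: 0.529
```

Request:
send_rows(
  grip=[120, 120, 120, 120, 120],
  offset=[
    [0, -100, 0],
    [0, -100, 0],
    [0, -100, 0],
    [0, -100, 0],
    [0, -100, 0],
  ],
  twist=[30, 30, 30, 30, 30],
)

```text
clock: 31.17
position: [0.4895, -0.1241, 0.1124]
ee_rot: [0.317, 0.632, -0.316, 0.633]
ft_force: [-0.4, 0.0, 0.3]
grip_width: 0.529
```

```bash
python3 meas.py f; python3 m3.py top f; python3 m3.py side f; python3 -c "
from h import *
plan(.5,-.1,.1,90)"
```

```text
top 31.2167
bar 459 rect c [0.8 0.2] [ 23. 118.] s [-56.8  58.4] t [-10.7  10.8] ang -0.0 z [0.0325 0.0358]
terminal 193 rect c [ 0.4 -1.1] [59. 20.] s [-28.6  29.2] t [-10.8   8.3] ang 0.1 z [0.029  0.0345]
dongle 136 rect c [1.4 0.6] [19. 41.] s [-18.8  21.5] t [-8.7  8.9] ang 0.3 z [0.0243 0.0278]
plug 79 rect c [-7.   3.2] [72. 26.] s [-18.3  17.2] t [-9.4  8.6] ang -4.6 z [0.0241 0.027 ]
side 31.2667
bar 370 rect c [-5.3  3.2] [ 25. 111.] s [-59.9  47.7] t [-9.2 13.2] ang -0.1 z [0.0336 0.0361]
terminal 150 rect c [-2.3 -2.8] [19. 61.] s [-31.7  27.2] t [-10.6   6.1] ang -0.9 z [0.0293 0.0361]
dongle 88 rect c [-8.4  1.5] [22. 62.] s [-23.5  19.9] t [-9.7 10.4] ang -4.0 z [0.0261 0.0287]
plug 42 rect c [-17.7  -4.6] [63. 17.] s [-34.1  13.6] t [-12.2   5.4] ang 3.1 z [0.0243 0.0261]
bar part crossings [-64.2 -58.9  58.8  62.5] pad [-63.9  64.7] th 29.0
terminal part crossings [-63.9 -30.5  31.1  63.6] pad [-63.6  65. ] th 30.0
dongle part crossings [-64.3 -20.5  21.4  63.1] pad [-64.2  64.5] th 30.0
plug part crossings [-64.3 -12.3  14.1  63.6] pad [-64.   65.1] th 30.0
bar part crossings [-66.7] pad [-67.4 -65.7  38.4] th 18.0
terminal part crossings [-35.3  30.7  55.6] pad [-64.9  65.8] th 25.0
dongle part crossings [-22.3  20.6  55.6] pad [-64.5  65.5] th 29.0
plug part crossings [-14.8  13.5  55. ] pad [-64.1  65.4] th 32.0
t 31.27 pos [ 0.4902 -0.1222  0.1121] yaw(jaw) 37.6 toolx [ 0.001  0.    -1.   ] j7 0.92 j [-0.38  0.19  0.59  1.94 -0.12  1.04  0.92] grip 0.53
offset [ 12.1  21.3 -11.6] twist 37.6 or -142.4
```

View pics/top_fz.png

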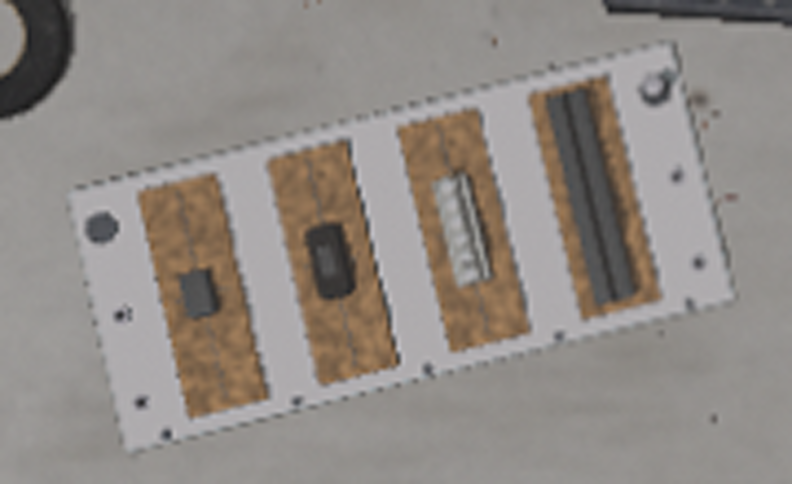

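View pics/side_f.png

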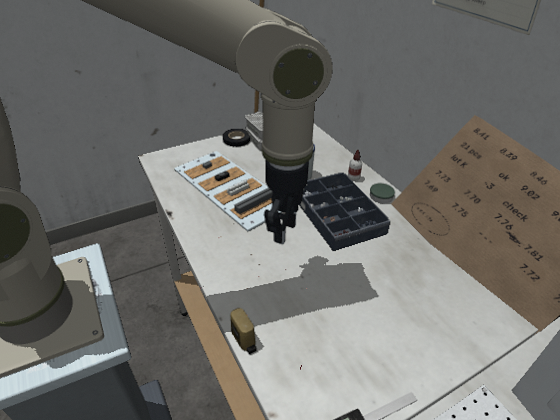

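```bash
python3 -c "
from workcell import manip
print(manip.hand_in())"
```

```text
the job is handed in; nothing more can be done
None
```

All four parts are on the pads in order of length from the pin: bar, terminal strip, dongle, small plug. I handed the job in at about 31 s on the robot's clock. After the first look I picked up the bar and the dongle again and shifted each by about 2 mm to centre it.

**Final top view:** all four parts lie along their pads. Their centres are within about 1 mm of the pad centre lengthwise, and about 1 mm across.

**Checks that disagreed:**
- **Side camera:** its numbers were noisier. The arm partly hid the bar in that picture, and it read the terminal strip about 2 mm off centre. Its depth fits for the dongle and plug picked up stray points, so I relied on the top view.
- **Plug angle:** the top camera's depth fit put the plug about 4° off the pad's line, while the image edges looked straight, so I left it.

**Cup and arm:** I did not touch the cup; I only saw this in the pictures and did not measure it. At hand-in the open gripper was about 110 mm above the bench, clear of everything.

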